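# Change over the culture shaker

### The arm

A 6-joint arm with a two-finger parallel gripper is mounted at the origin on the work surface. World frame = base frame: x ahead of the robot, y to its left, z up, the work surface at z = 0. Lengths are in mm, angles in rad, forces in N, time in s.
With the tool pointing down it reaches from about 350 to 925 mm from the base axis. Payload 6.4 kg.
Tool frame: the origin (TCP) lies midway between the tips of the shut fingers; the grasp point (between the pads) lies 19 mm behind it; x points along the fingers, z is the direction in which the jaws open and shut, and the axes are right-handed (so a half turn about x gives the same grasp; the last joint's range is limited). The gripper opens to 94 mm and grips with 3 to 60 N. Pads are 16 mm wide; open, the fingers measure 119 mm over their backs; the gripper's body (75 mm by 177 mm) begins 78 mm behind the grasp point.
Start: joints at [1.022, 0.245, 1.558, -0, 1.339, -0.174], TCP at [237.954, 604.89, 175.155] pointing down, gripper open.
Joint ranges: [-3.13, 3.13], [-1.02, 2.26], [0.13, 2.54], [-0.95, 4.09], [0.21, 2.88], [-2.74, 2.74]. Speed limits (rad/s): [2.57, 2.57, 3.14, 3.14, 3.14, 3.14].

### API

Orientations are given as a 3x3 rotation matrix whose columns are the frame's x, y, z axes.
In Python, from workcell import sensors, imaging, ticket gives the robot as it stands.
- The arm moves only by the shell command python3 -m pendant 'ROWS' [FORCE]. ROWS is JSON, a list of rows, each a list of 7 numbers: the turn, a rotation vector about the world's x, y, z scaled (see below), then the shift along the world's x, y, z scaled (see below), then the closure, from -1 (fully open) to 1 (shut). A call has 1 to 8 rows; each row is the pose to reach, as a shift and turn from the pose commanded when the call began; what a row does not reach only later rows make up. The controller multiplies each number of a shift by 40 cm and each number of a turn by pi/2 rad. A row lasts 1/10 s, in which the tool goes at most 50 mm and 8.59 degrees, less where a joint would pass 70% of its speed; a pose out of reach is approached as far as the arm can. A call with a number of a shift or a turn outside -1 to 1 is refused whole. A call with a gripper value outside its range is refused whole. The fingers move at their own pace and stop on an object; FORCE is the grip in N (left out, the last holds). Time passes only in rows, so rows that repeat a pose let the fingers close. It gives the time, the measured TCP pose, the force and the opening at its end, in the units of the state.
- sensors.sense(): the state, without advancing time (a new reading comes with each control period).
- imaging.grab_frame(name): name is "scene" or "top" or "wrist"; returns a dict with "pixels" (480x640x3 uint8, blue, green, red), "fx", "fy", "cx", "cy" (pixels), "extrinsics" (4x4, takes a point from camera to world coordinates). Camera axes: x right, y down, z forward; pixel columns grow to the right and rows downward; lengths in mm; the calibration is good to about 2 mm. A picture is of the moment at which its call begins. There is no depth.
- ticket.close_job(): hands the job in, once; it reports no verdict.
The state is a dict: "t": time; "qpos": joint angles; "qvel": joint speeds; "joint_efforts": joint torques, N m; "tool_pos": TCP position; "tcp_rot": TCP orientation; "ft_force": force on the tool from outside, world axes, zero at the start; "ft_torque": the same for the moment, N m; "width": finger opening in mm.
Only numpy, scipy, OpenCV 4.12 (cv2) and the standard library are available. Lean on these libraries where they do the work, as an engineer would, in place of code of your own. Each camera call takes 0.05 s, during which the arm holds its last target.

### The job

Change the load on the culture shaker: first press its red stop head fully down and let it up, before moving anything. Then take every finished squat jar off the platform and stand it upright in the green basket, and stand exactly four of the tall bottles from the crate upright on the platform, leaving the spare bottles off the shaker; when all that is done, turn the stop head clockwise to its end to reset it. Do not disturb the spirit burner, the brush or the glove carton.

Things in the scene. Friction and masses are not known exactly. Their poses are not given: they have to be found in the camera images.
- stop_head (a point): Centre of the round red mushroom head of the shaker's stop, 44 mm in diameter and 27 mm high overall (its top is 13.5 mm above this point; gripping flank 21 mm high), standing upright on the grey control box (85 x 150 mm, top 100 mm above the bench) at the end of the shaker away from the platform; the underside of the head stands 19 mm above the box. Reading it also shows the head going down when pressed.
- stop_press (a joint): How far the stop head is pushed down, m: 0 = up, 0.008 = fully down (hard end). A spring pushes it back up when let go: 3 N to start, 8 N fully down. It does not latch.
- stop_turn (a joint): How far the stop head is turned clockwise seen from above, rad: near 0 at the start, 1.2 = the end of its travel (reset). Light friction (0.05 N m); it stays where it is left and can be turned in several grasps.
- platform (a point): Centre of the top face of the shaker's platform, a level black rubber square 216 x 208 mm inside a low aluminium rim (rim 4 mm thick, 12 mm high), 68 mm above the bench. z up, x away from the control box: the stop is 170 mm away on the -x side, on the centre line. The shaker is a fixed white bench machine, 340 x 230 mm.
- crate_floor (a point): Centre of the floor (5 mm above the bench) of the fixed rusty steel-frame crate, 310 (x) x 220 (y) mm, open top, rails up to 70 mm above the bench. At the start it holds the fresh bottles, all alike, in two rows of three or less; any four will do.
- basket_floor (a point): Centre of the floor (4 mm above the bench) of the fixed pale green plastic basket, inside 282 (x) x 107 (y) mm, walls 4 mm thick and 45 mm high, empty at the start.
- bottle1_mid (a point): A fresh bottle (tall, narrow-necked, brown filling), 62 mm in diameter, 125 mm high, 250 g, bottom-heavy (centre of mass 25 mm above the foot). This point is on its axis half-way up (62.5 mm above its foot), z along its axis. Straight up to 84 mm above the foot; on top a white cap 32 mm in diameter from 98 to 125 mm above the foot, the place to grip. May be absent.
- bottle2_mid (a point): A fresh bottle (tall, narrow-necked, brown filling), 62 mm in diameter, 125 mm high, 250 g, bottom-heavy (centre of mass 25 mm above the foot). This point is on its axis half-way up (62.5 mm above its foot), z along its axis. Straight up to 84 mm above the foot; on top a white cap 32 mm in diameter from 98 to 125 mm above the foot, the place to grip. May be absent.
- bottle3_mid (a point): A fresh bottle (tall, narrow-necked, brown filling), 62 mm in diameter, 125 mm high, 250 g, bottom-heavy (centre of mass 25 mm above the foot). This point is on its axis half-way up (62.5 mm above its foot), z along its axis. Straight up to 84 mm above the foot; on top a white cap 32 mm in diameter from 98 to 125 mm above the foot, the place to grip. May be absent.
- bottle4_mid (a point): A fresh bottle (tall, narrow-necked, brown filling), 62 mm in diameter, 125 mm high, 250 g, bottom-heavy (centre of mass 25 mm above the foot). This point is on its axis half-way up (62.5 mm above its foot), z along its axis. Straight up to 84 mm above the foot; on top a white cap 32 mm in diameter from 98 to 125 mm above the foot, the place to grip. May be absent.
- bottle5_mid (a point): A fresh bottle (tall, narrow-necked, brown filling), 62 mm in diameter, 125 mm high, 250 g, bottom-heavy (centre of mass 25 mm above the foot). This point is on its axis half-way up (62.5 mm above its foot), z along its axis. Straight up to 84 mm above the foot; on top a white cap 32 mm in diameter from 98 to 125 mm above the foot, the place to grip. May be absent.
- bottle6_mid (a point): A fresh bottle (tall, narrow-necked, brown filling), 62 mm in diameter, 125 mm high, 250 g, bottom-heavy (centre of mass 25 mm above the foot). This point is on its axis half-way up (62.5 mm above its foot), z along its axis. Straight up to 84 mm above the foot; on top a white cap 32 mm in diameter from 98 to 125 mm above the foot, the place to grip. May be absent.
- jar1_mid (a point): A finished jar (squat, wide, pale filling, steel lid), 66 mm in diameter, 80 mm high, about 250 g. This point is on its axis half-way up (40 mm above its foot), z along its axis. Its lid is 52 mm in diameter, from 55 to 80 mm above the foot, the place to grip; the body is straight up to 48 mm. It starts upright on the shaker's platform; it may be absent.
- jar2_mid (a point): A finished jar (squat, wide, pale filling, steel lid), 66 mm in diameter, 80 mm high, about 250 g. This point is on its axis half-way up (40 mm above its foot), z along its axis. Its lid is 52 mm in diameter, from 55 to 80 mm above the foot, the place to grip; the body is straight up to 48 mm. It starts upright on the shaker's platform; it may be absent.
- jar3_mid (a point): A finished jar (squat, wide, pale filling, steel lid), 66 mm in diameter, 80 mm high, about 250 g. This point is on its axis half-way up (40 mm above its foot), z along its axis. Its lid is 52 mm in diameter, from 55 to 80 mm above the foot, the place to grip; the body is straight up to 48 mm. It starts upright on the shaker's platform; it may be absent.
- pad: The black rubber pad that is the platform's top (216 x 208 mm inside the rim), a fixed part of the shaker; origin under its centre, 10 mm below the point platform. Four bottles weigh 9.8 N on it.
- burner: Unlit spirit burner, squat amber glass with a brass cap, 70 mm in diameter, 72 mm high, not to be disturbed; origin under its centre.
- brush: Brush lying on the bench, not to be disturbed; origin under its middle.
- gloves: Small cardboard carton of gloves 70 x 140 x 50 mm, not to be disturbed; origin under its centre.
Things that resemble listed ones, but are neither listed nor needed, are in the scene too. What is shaped like the part that bears jar1_mid but blue or pink is not meant.

How it is judged:
By the outcome, as a careful person would: the job done as asked, in the order asked, and still so for the second after the job is handed in, with the robot touching nothing.
Of bottle1, bottle2, bottle3, bottle4, bottle5, bottle6 only 5 to 6 are there at a start; the rules pass over those that are not, and their reading is None.
Of jar1, jar2, jar3 only 1 to 3 are there at a start; the rules pass over those that are not, and their reading is None.
At some moment in a run one of bottle1, bottle2, bottle3, bottle4, bottle5, bottle6, jar1, jar2, jar3 may be knocked a few centimetres aside while the robot is not near it.
Once in a run the grip may slacken for a moment while it holds something.
It also fails if it takes over 210 s, if anything falls off the work surface, if the arm or the gripper's body presses on something with over 40 N, if the wrist force passes 120 N, or if a joint passes its speed limit or range.

## Working session

There is one attempt and no reset: what is moved stays moved. The work goes in short steps, Python scripts to look and compute and a shell command to move; the robot and the scene stay as the last step left them, time stands still between calls to the robot, and variables do not carry over. Pictures are saved under pics/ and viewed, and the job is handed in when it is done.

```bash
ls; mkdir -p pics; cat > h.py <<'E'
import cv2, numpy as np
from workcell import sensors, imaging, ticket
def grab(name, save):
    f=imaging.grab_frame(name); cv2.imwrite('pics/'+save+'.png', f['pixels'])
    np.savez('pics/'+save+'.npz', K=[f['fx'],f['fy'],f['cx'],f['cy']], E=f['extrinsics']); return f
def cal(save):
    d=np.load('pics/'+save+'.npz'); return d['K'],d['E']
def ray(save,u,v):
    K,E=cal(save); d=np.array([(u-K[2])/K[0],(v-K[3])/K[1],1.]); return E[:3,3],E[:3,:3]@d
def atz(save,u,v,z):
    o,d=ray(save,u,v); return o+d*(z-o[2])/d[2]
def tri(*obs):
    A=np.zeros((3,3));b=np.zeros(3);L=[]
    for s,u,v in obs:
        o,d=ray(s,u,v); d=d/np.linalg.norm(d); P=np.eye(3)-np.outer(d,d); A+=P;b+=P@o;L.append((o,P))
    x=np.linalg.solve(A,b); return x,[np.linalg.norm(P@(x-o)) for o,P in L]
def proj(save,p):
    K,E=cal(save); q=E[:3,:3].T@(np.array(p)-E[:3,3]); return K[0]*q[0]/q[2]+K[2],K[1]*q[1]/q[2]+K[3]
def crop(save,u0,v0,u1,v1,s,out):
    im=cv2.imread('pics/'+save+'.png')[v0:v1,u0:u1]
    im=cv2.resize(im,None,fx=s,fy=s,interpolation=cv2.INTER_CUBIC); cv2.imwrite('pics/'+out+'.png',im)
E
python3 - <<'E'
from h import *
for n in ('scene','top','wrist'): grab(n,n+'0'); print(n,cal(n+'0'))
print(sensors.sense())
E
```

```text
pics
scene (array([496.13199105, 496.13199105, 326.87686651, 240.89677778]), array([[ 8.81514912e-01,  3.37290677e-01, -3.30403480e-01,
         9.58972920e+02],
       [ 4.72152449e-01, -6.26933642e-01,  6.19698534e-01,
        -7.43209410e+02],
       [ 1.87748096e-03, -7.02274311e-01, -7.11903973e-01,
         8.98155353e+02],
       [ 0.00000000e+00,  0.00000000e+00,  0.00000000e+00,
         1.00000000e+00]]))
top (array([464.90451784, 464.90451784, 318.87561702, 236.97947315]), array([[-2.50506101e-02, -9.97600570e-01,  6.45412186e-02,
         5.22809405e+02],
       [-9.99685083e-01,  2.49025001e-02, -3.09837563e-03,
        -8.10561618e+01],
       [ 1.48370359e-03, -6.45985097e-02, -9.97910232e-01,
         9.78032522e+02],
       [ 0.00000000e+00,  0.00000000e+00,  0.00000000e+00,
         1.00000000e+00]]))
wrist (array([349.81457833, 349.81457833, 320.03255653, 238.06210054]), array([[ 3.65709605e-01,  9.04674846e-01,  2.18677636e-01,
         1.74093117e+02],
       [ 9.30724551e-01, -3.54743476e-01, -8.89318606e-02,
         6.29636635e+02],
       [-2.87995269e-03,  2
[... 248 characters left out ...]
1.33871427e+00, -1.74075506e-01]), 'qvel': array([-8.52808771e-04, -2.57544503e-03, -2.55146356e-03, -7.03315621e-05,
        1.85755674e-04,  1.22786179e-03]), 'joint_efforts': array([ 5.85896778e-04, -4.16262066e+01, -3.14984143e+01,  6.86161732e-02,
        3.16091871e-02, -1.04568117e-04]), 'tool_pos': array([237.69373548, 604.4464218 , 174.31746521]), 'tcp_rot': array([[-7.46959612e-04, -9.30574731e-01,  3.66101231e-01],
       [-1.27109949e-03,  3.66101921e-01,  9.30573891e-01],
       [-9.99998913e-01,  2.29750025e-04, -1.45631641e-03]]), 'ft_force': array([-0.719031  ,  0.34520456, -0.03111706]), 'ft_torque': array([ 0.05645644, -0.0041764 , -0.02582864]), 'width': 94.13634543165246}
```

View pics/scene0.png

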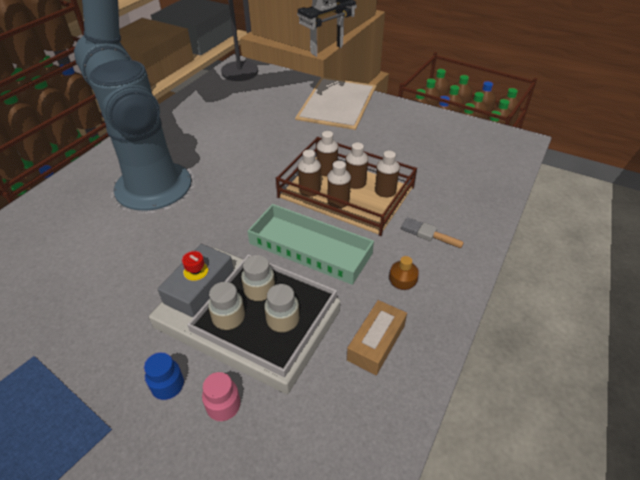

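View pics/top0.png

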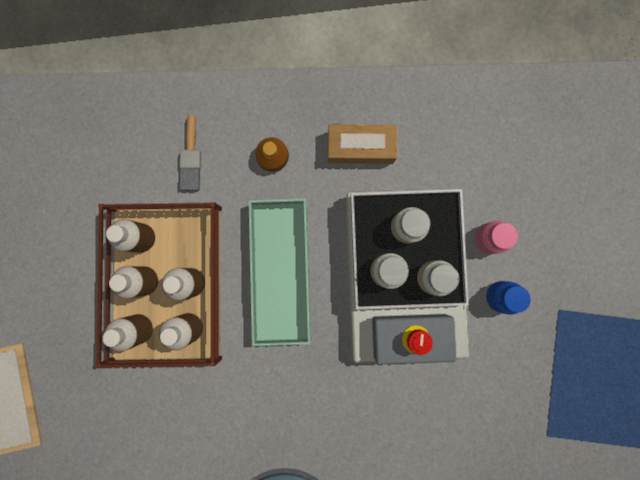

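View pics/wrist0.png

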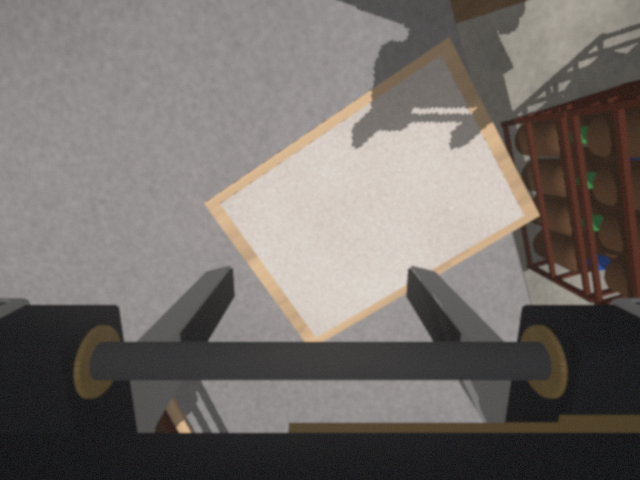

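Five bottles are in the crate (top view: caps near (115,235), (118,284), (112,340), (171,285), (168,336)). Three jars stand on the platform, at about (411,225), (390,271) and (439,278), and the red head is at about (419,341). Blue and pink decoys are to the right. I'll enlarge crops next.

```bash
python3 - <<'E'
from h import *
crop('top0',340,180,480,370,4,'c_top_sh')
crop('top0',90,195,230,375,4,'c_top_cr')
crop('scene0',150,225,350,390,4,'c_sc_sh')
crop('scene0',265,120,425,240,5,'c_sc_cr')
E
```

```text
(no output)
```

View pics/c_top_sh.png

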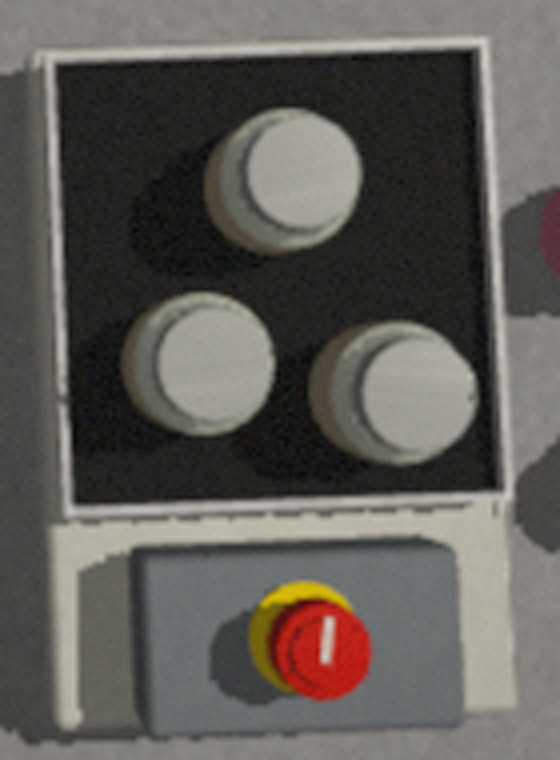

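View pics/c_top_cr.png

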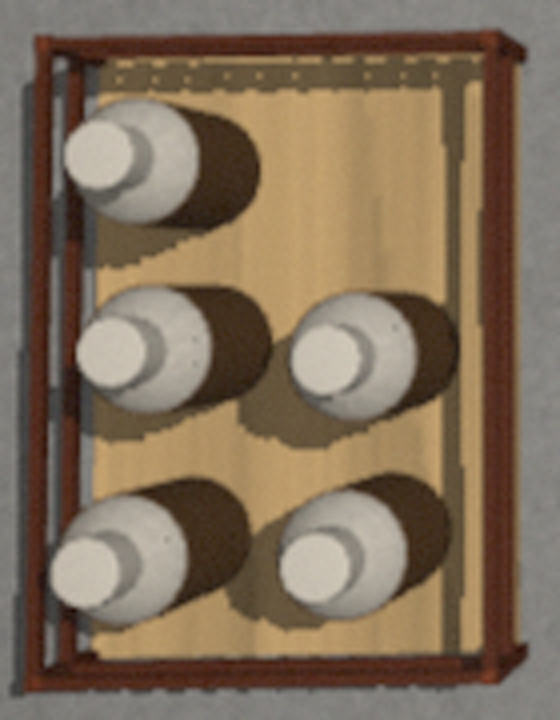

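View pics/c_sc_sh.png

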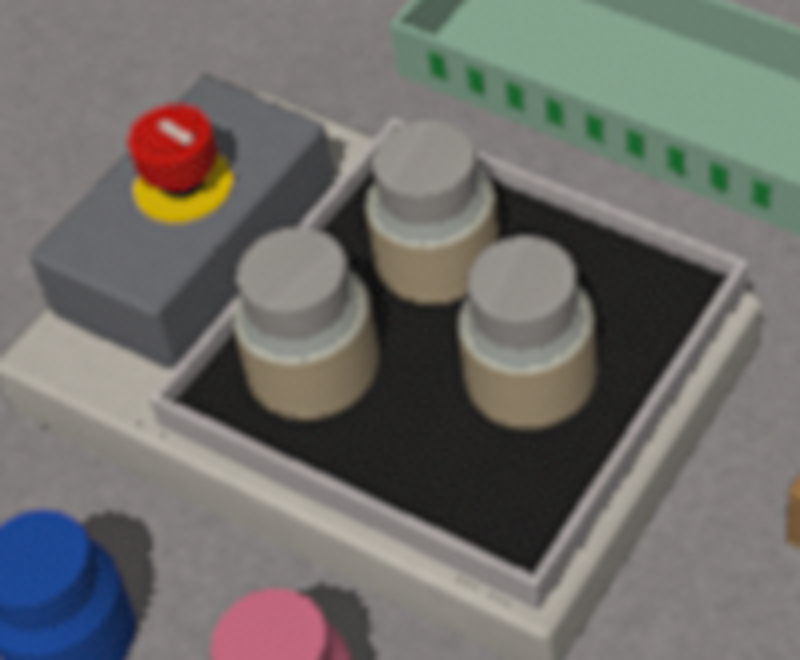

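View pics/c_sc_cr.png

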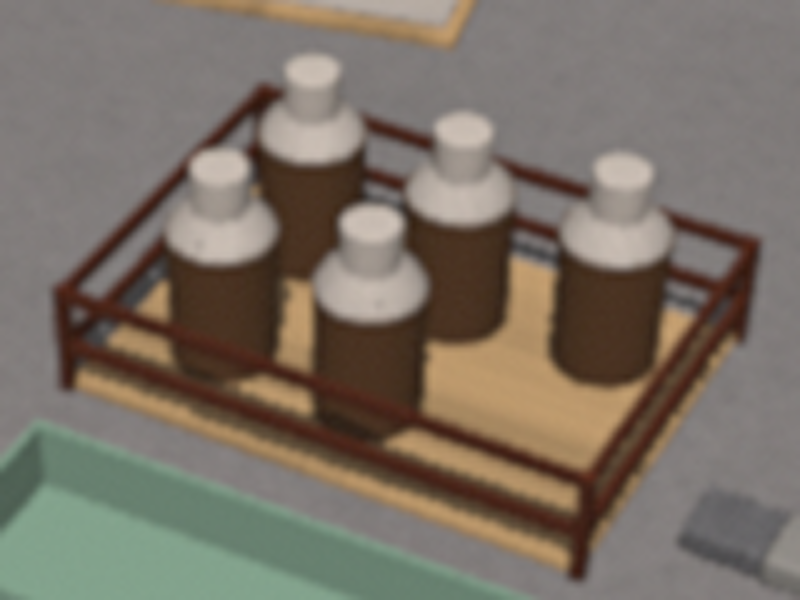

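```bash
python3 - <<'E'
from h import *
T=lambda x,y,o,s:(o[0]+x/s,o[1]+y/s)
ts,tc,ss,sc=(340,180),(90,195),(150,225),(265,120)
np.set_printoptions(precision=1,suppress=True)
def do(n,a,ao,asc,b,bo,bs):
    x,r=tri(('top0',*T(*a,ao,asc)),('scene0',*T(*b,bo,bs))); print(n,x,np.array(r))
for n,a,b in [('jA',(304,171),(522,275)),('jB',(217,364),(425,158)),('jC',(419,394),(293,268)),('stop',(323,645),(173,133))]: do(n,a,ts,4,b,ss,4)
for n,a,b in [('b1',(99,153),(624,174)),('b2',(111,352),(463,133)),('b3',(84,572),(314,73)),('b4',(326,360),(371,224)),('b5',(316,567),(221,168))]: do(n,a,tc,4,b,sc,5)
# platform rim inner corners top crop, z=80 rim top
for c in [(52,63),(477,50),(500,490),(73,505)]: print('rim',atz('top0',*T(*c,ts,4),80))
# basket inner top corners z=45
for c in [(250,201),(305,200),(308,344),(252,346)]: print('bask',atz('top0',*c,45))
for c in [(40,42),(510,42),(503,665),(35,683)]: print('crate',atz('top0',*T(*c,tc,4),70))
for c in [(133,545),(463,540),(463,727),(150,737)]: print('box',atz('top0',*T(*c,ts,4),100))
E
```

```text
jA [ 598.5 -258.1  147.1] [0.9 0.9]
jB [ 513.5 -216.   145.2] [1.4 1.4]
jC [ 497.7 -305.8  145.4] [1.1 1.1]
stop [ 387.1 -259.9  140.9] [0.6 0.6]
b1 [594.6 292.2 123.3] [0.3 0.3]
b2 [503.1 286.6 122.7] [0.2 0.2]
b3 [404.4 299.  122.6] [0.8 0.8]
b4 [497.3 187.9 124.7] [0.6 0.6]
b5 [404.6 193.1 125. ] [1.2 1.2]
rim [ 659.7 -152.3   80. ]
rim [ 660.9 -359.5   80. ]
rim [ 447.9 -361.    80. ]
rim [ 445.9 -156.    80. ]
bask [659.5  53.4  45. ]
bask [658.7 -57.8  45. ]
bask [371.2 -57.1  45. ]
bask [370.1  53.9  45. ]
crate [654.2 344.4  70. ]
crate [648.5 113.7  70. ]
crate [347.  120.4  70. ]
crate [344.2 345.2  70. ]
box [ 428.4 -181.8  100. ]
box [ 426.8 -336.4  100. ]
box [ 340.6 -332.6  100. ]
box [ 339.7 -186.8  100. ]
```

```bash
python3 - <<'E'
from h import *
crop('top0',240,190,320,355,4,'c_top_bk')
crop('scene0',235,195,385,285,5,'c_sc_bk')
E
```

```text
(no output)
```

View pics/c_top_bk.png

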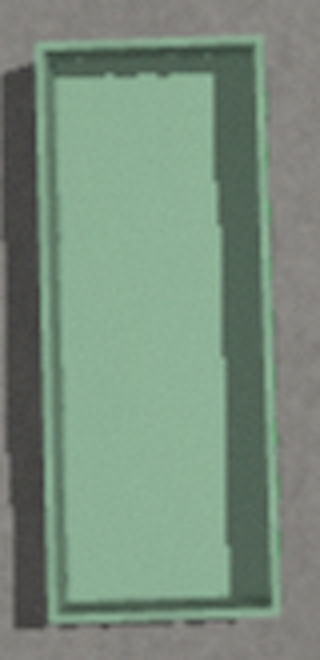

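View pics/c_sc_bk.png

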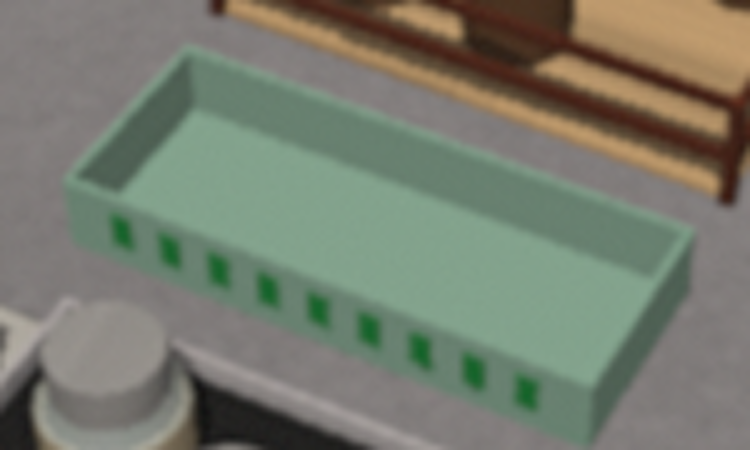

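```bash
python3 -m pendant '[[0,0,-0.1,0.1,-0.1,0.2,-1],[0,0,-0.2,0.3,-0.3,0.2,-1],[0,0,-0.3,0.5,-0.6,0.2,-1],[0,0,-0.4,0.5,-0.9,0.2,-1],[0,0,-0.5,0.5,-1,0.2,-1],[0,0,-0.6,0.5,-1,0.2,-1],[0,0,-0.761,0.5,-1,0.2,-1],[0,0,-0.761,0.5,-1,0.2,-1]]'
```

```text
t: 0.95
tool_pos: [411.4, 276.0, 250.4]
tcp_rot: [[0.0, 0.005, 1.0], [-0.0, 1.0, -0.005], [-1.0, -0.0, 0.0]]
ft_force: [0.8, -0.3, -0.8]
width: 93.8
```

```bash
python3 -m pendant '[[0,0,0,0.1,-0.1,0.05,-1],[0,0,0,0.1,-0.3,0.1,-1],[0,0,0,0.1,-0.6,0.1,-1],[0,0,0,0.1,-0.9,0.1,-1],[0,0,0,0.1,-1,0.1,-1],[0,0,0,0.1,-1,0.1,-1],[0,0,0,0.1,-1,0.1,-1],[0,0,0,0.1,-1,0.1,-1]]' && python3 -m pendant '[[0,0,0,0,0,0,-1],[0,0,0,0,0,0,-1]]'
```

```text
t: 1.75
tool_pos: [450.6, -105.2, 289.9]
tcp_rot: [[0.0, -0.0, 1.0], [-0.0, 1.0, 0.0], [-1.0, -0.0, 0.0]]
ft_force: [-0.2, 0.3, 0.3]
width: 94.2
t: 1.95
tool_pos: [450.8, -103.8, 289.6]
tcp_rot: [[-0.001, 0.002, 1.0], [0.001, 1.0, -0.002], [-1.0, 0.001, -0.001]]
ft_force: [0.3, -0.5, 0.0]
width: 94.1
```

```bash
python3 -m pendant '[[0,0,0,0,-0.1,0,1],[0,0,0,0,-0.2,0,1],[0,0,0,0,-0.3,0,1],[0,0,0,0,-0.35,0,1],[0,0,0,0,-0.35,0,1],[0,0,0,0,-0.35,0,1]]' 20 && python3 - <<'E'
from h import *
grab('wrist','w1'); print(sensors.sense()['tool_pos'])
E
```

```text
t: 2.55
tool_pos: [451.6, -241.6, 289.7]
tcp_rot: [[-0.0, -0.003, 1.0], [0.001, 1.0, 0.003], [-1.0, 0.001, -0.0]]
ft_force: [-0.3, -0.1, -0.2]
width: 49.3
[ 451.61810722 -241.42460748  289.93972825]
```

View pics/w1.png

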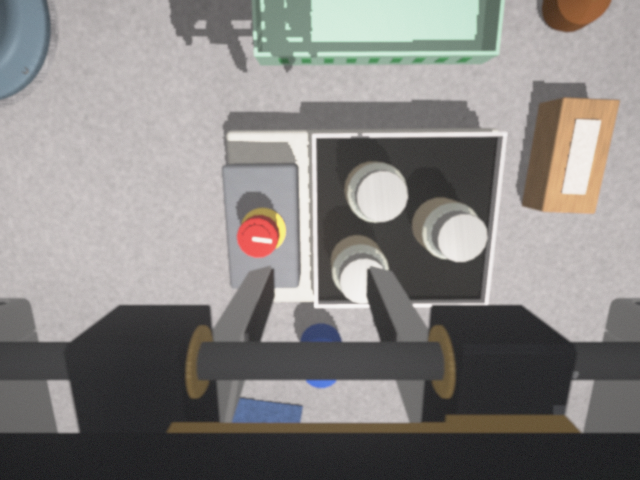

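```bash
python3 - <<'E'
from h import *
crop('w1',215,120,515,310,2.6,'c_w1')
E
```

```text
(no output)
```

View pics/c_w1.png

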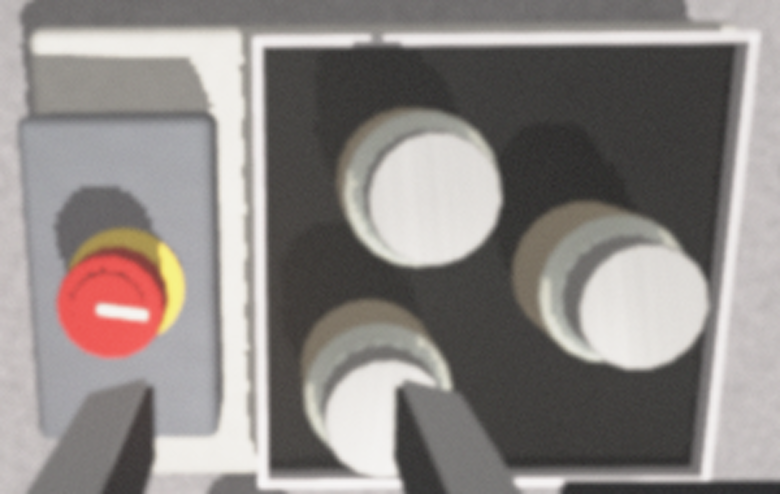

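```bash
python3 - <<'E'
from h import *
np.set_printoptions(precision=1,suppress=True)
T=lambda x,y,o,s:(o[0]+x/s,o[1]+y/s)
ts,ss,ws=(340,180),(150,225),(215,120)
for n,a,b,c,z in [('jA',(304,171),(522,275),(644,306),148),('jB',(217,364),(425,158),(436,199),148),('jC',(419,394),(293,268),(386,416),148),('stop',(323,645),(173,133),(110,304),146)]:
    o=[('top0',*T(*a,ts,4)),('scene0',*T(*b,ss,4)),('w1',*T(*c,ws,2.6))]
    x,r=tri(*o); print(n,x,np.array(r)); x,r=tri(o[0],o[2]); print('   tw',x,np.array(r)); print('  fixed z',*[atz(*q,z)[:2] for q in o])
E
```

```text
jA [ 598.6 -258.2  147.5] [0.9 0.9 0.2]
   tw [ 597.5 -257.7  150.7] [0.1 0.1]
  fixed z [ 597.7 -258.4] [ 599.7 -258.2] [ 598.6 -258.3]
jB [ 513.9 -216.2  145.7] [1.6 1.2 0.5]
   tw [ 512.5 -215.   156.2] [0. 0.]
  fixed z [ 512.4 -216.3] [ 516.4 -217.3] [ 514. -216.]
jC [ 497.8 -305.8  145.6] [1.1 1.1 0.1]
   tw [ 497.2 -305.   149.2] [0.5 0.5]
  fixed z [ 496.9 -305.7] [ 500.3 -306.8] [ 497.6 -305. ]
stop [ 386.2 -259.8  140.5] [0.6 1.1 1.2]
   tw [ 389.3 -255.5  161. ] [0.7 0.7]
  fixed z [ 387.4 -259.1] [ 391.5 -262.9] [ 386.  -258.6]
```

```bash
python3 -m pendant '[[0,0,0,-0.1,-0.044,0,1],[0,0,0,-0.163,-0.044,-0.1,1],[0,0,0,-0.163,-0.044,-0.2,1],[0,0,0,-0.163,-0.044,-0.3,1],[0,0,0,-0.163,-0.044,-0.325,1],[0,0,0,-0.163,-0.044,-0.325,1]]' 20; python3 -m pendant '[[0,0,0,0,0,-0.015,1],[0,0,0,0,0,-0.03,1],[0,0,0,0,0,-0.035,1],[0,0,0,0,0,-0.035,1],[0,0,0,0,0,-0.035,1]]' 20
```

```text
t: 3.2
tool_pos: [385.7, -259.1, 159.0]
tcp_rot: [[-0.002, -0.002, 1.0], [0.002, 1.0, 0.002], [-1.0, 0.002, -0.002]]
ft_force: [-0.0, 0.2, 0.0]
width: 0.4
t: 3.7
tool_pos: [386.2, -261.2, 146.4]
tcp_rot: [[0.001, -0.001, 1.0], [-0.001, 1.0, 0.001], [-1.0, -0.001, 0.001]]
ft_force: [0.9, 0.5, 0.1]
width: 0.4
```

Next I press down in small steps, watching the force.

```bash
python3 -m pendant '[[0,0,0,0,0.005,-0.005,1],[0,0,0,0,0.005,-0.01,1],[0,0,0,0,0.005,-0.0125,1],[0,0,0,0,0.005,-0.0125,1]]' 20; python3 -m pendant '[[0,0,0,0,0,-0.005,1],[0,0,0,0,0,-0.0075,1],[0,0,0,0,0,-0.0075,1]]' 20
```

```text
t: 4.1
tool_pos: [385.8, -258.8, 140.7]
tcp_rot: [[-0.0, -0.001, 1.0], [0.0, 1.0, 0.001], [-1.0, 0.0, -0.0]]
ft_force: [0.7, 0.5, -0.1]
width: 0.7
t: 4.4
tool_pos: [385.8, -258.8, 137.7]
tcp_rot: [[-0.0, -0.001, 1.0], [0.0, 1.0, 0.001], [-1.0, 0.0, -0.0]]
ft_force: [0.2, -0.1, -0.5]
width: 0.5
```

```bash
python3 - <<'E'
from h import *
grab('scene','s2'); crop('scene' and 's2',120,140,280,320,4,'c_s2'); print(sensors.sense()['ft_force'])
grab('wrist','w2')
E
```

```text
[ 0.50183637 -0.89812035 -0.0110723 ]
```

View pics/c_s2.png

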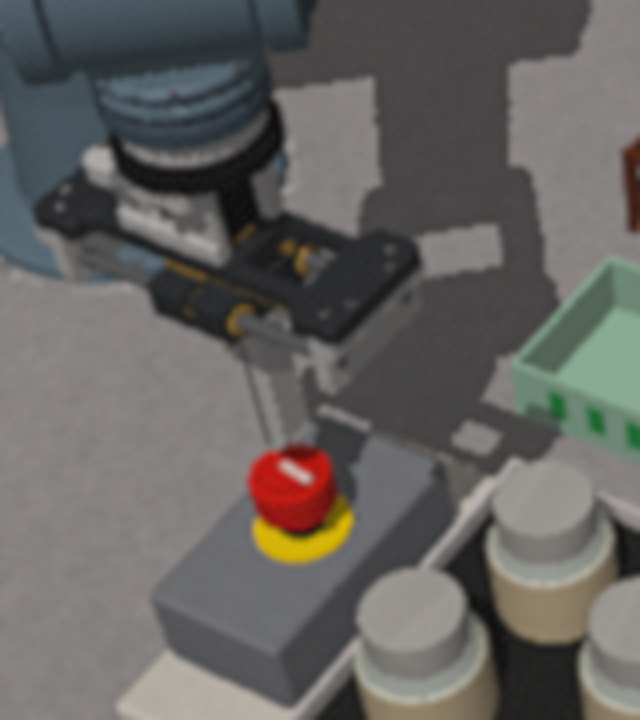

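View pics/w2.png

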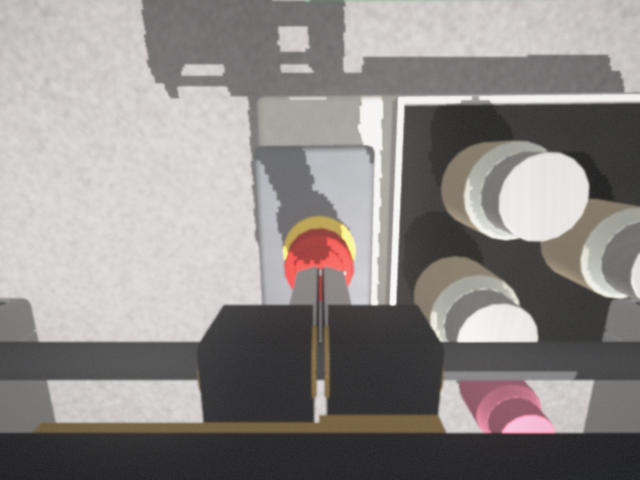

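```bash
python3 - <<'E'
from h import *
t=sensors.sense(); p=t['tool_pos']; print(p,t['tcp_rot'])
for s in ('s2','w2'):
  print(s,proj(s,p), proj(s,[386,-259,146]),proj(s,[386,-259,119]))
u,v=proj('s2',p); print((u-120)*4,(v-140)*4)
grab('top','t2'); print(proj('t2',p)); crop('t2',380,270,460,370,6,'c_t2'); crop('w2',220,180,420,320,4,'c_w2')
E
```

```text
[ 385.94691397 -258.88094553  137.9162352 ] [[-3.50384312e-05 -6.04683613e-04  9.99999817e-01]
 [ 1.06703988e-04  9.99999811e-01  6.04687348e-04]
 [-9.99999994e-01  1.06725155e-04 -3.49739024e-05]]
s2 (np.float64(193.1154243154669), np.float64(258.6966935711857)) (np.float64(192.35517249863955), np.float64(256.09474652241687)) (np.float64(194.80766239148613), np.float64(264.8253126188421))
w2 (np.float64(320.6104497407207), np.float64(264.38493426836584)) (np.float64(320.70929275500345), np.float64(268.7157098688526)) (np.float64(320.6643051199344), np.float64(255.9244398424159))
292.4616972618676 474.7867742847427
(np.float64(419.66120709729967), np.float64(341.36369453976084))
```

View pics/c_w2.png

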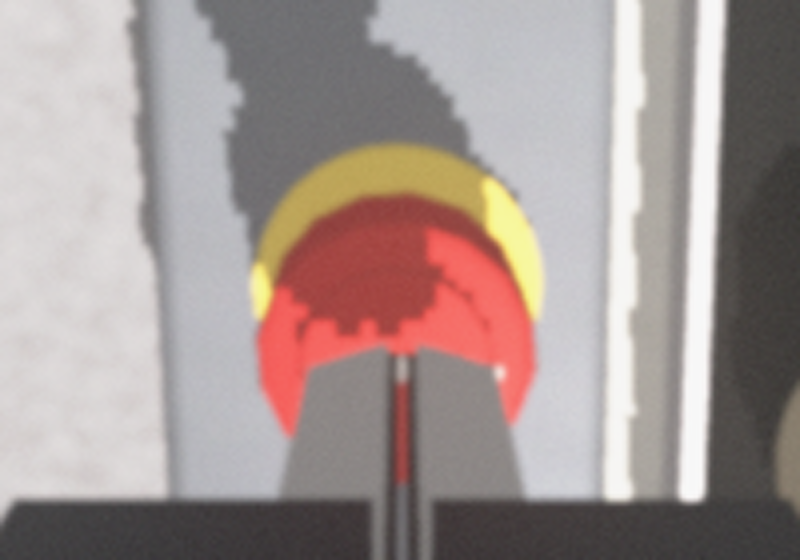

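View pics/c_t2.png

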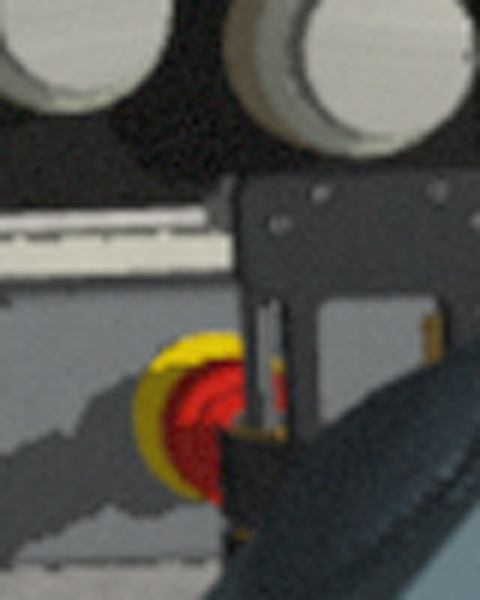

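No contact at TCP z 137.7. In both views the finger tips look about 20 mm above the stated TCP, so I'll keep going down in small steps and watch the force.

```bash
for i in 1 2 3; do python3 -m pendant '[[0,0,0,0,0,-0.004,1],[0,0,0,0,0,-0.008,1],[0,0,0,0,0,-0.008,1]]' 20 | egrep 'tool|ft_f'; done
```

```text
tool_pos: [385.8, -258.8, 134.5]
ft_force: [0.4, -0.5, 0.4]
tool_pos: [385.8, -258.7, 131.2]
ft_force: [-1.0, 0.4, -0.7]
tool_pos: [385.8, -258.8, 128.0]
ft_force: [0.4, -0.3, 0.5]
```

```bash
python3 - <<'E'
from h import *
grab('scene','s3'); crop('s3',160,200,240,290,8,'c_s3')
grab('wrist','w3'); crop('w3',220,180,420,320,4,'c_w3')
E
```

```text
(no output)
```

View pics/c_s3.png

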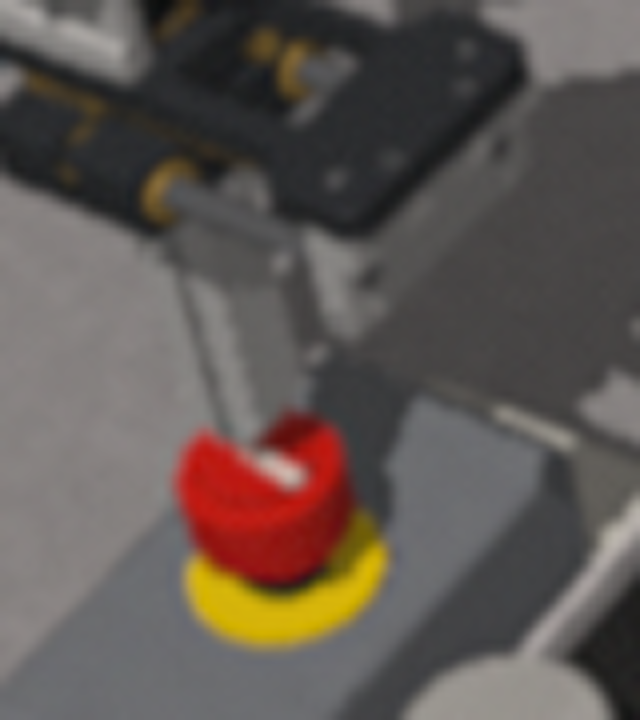

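View pics/c_w3.png

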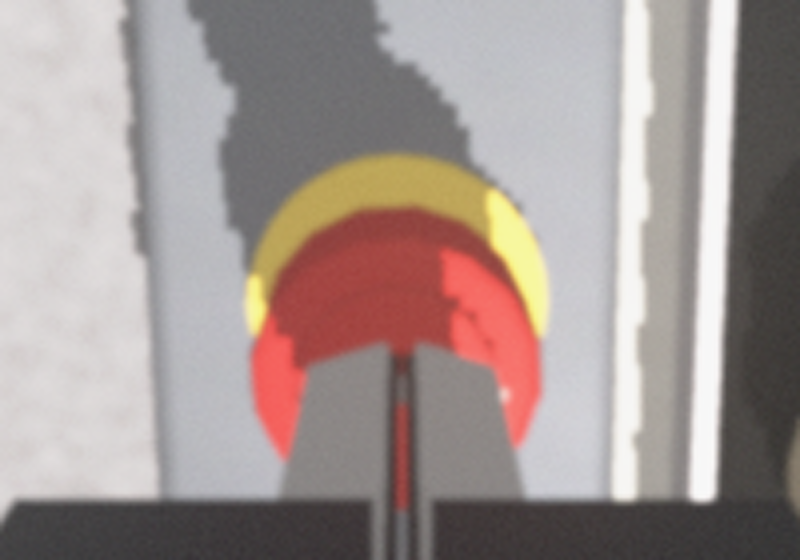

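Still no contact. The scene view puts the visible tips at about pixel (192,255), which is roughly the top of the head, so I continue down.

```bash
for i in 1 2 3; do python3 -m pendant '[[0,0,0,0,0,-0.0025,1],[0,0,0,0,0,-0.005,1],[0,0,0,0,0,-0.005,1]]' 20 | egrep 'tool|ft_f'; done
```

```text
tool_pos: [385.9, -258.8, 126.2]
ft_force: [-0.1, -0.9, 1.1]
tool_pos: [385.9, -258.8, 124.2]
ft_force: [-0.4, 0.2, -0.1]
tool_pos: [385.9, -258.8, 122.2]
ft_force: [-0.6, 0.0, -0.1]
```

```bash
python3 - <<'E'
from h import *
grab('scene','s4'); crop('s4',160,200,240,290,8,'c_s4')
s=sensors.sense(); print(s['ft_force'],s['joint_efforts'])
E
```

```text
[ 1.2937818  -0.28453644  0.52884708] [-2.06193552e-03 -2.38128394e+01 -2.98761678e+01  3.55010584e-02
  6.41558343e-02 -4.85048793e-05]
```

View pics/c_s4.png

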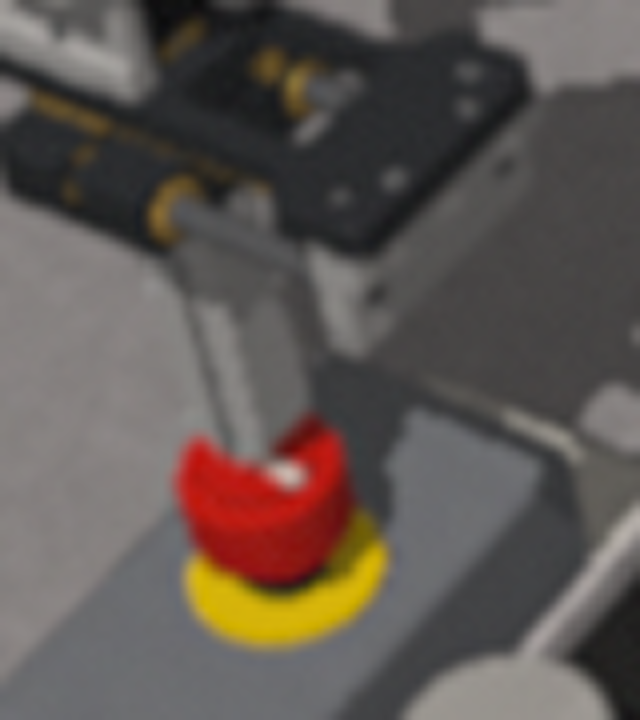

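The tips now cover part of the white mark and the head hasn't moved, so contact should be close.

```bash
for i in 1 2 3; do python3 -m pendant '[[0,0,0,0,0,-0.0025,1],[0,0,0,0,0,-0.005,1],[0,0,0,0,0,-0.005,1]]' 20 | egrep 'tool|ft_f'; done
```

```text
tool_pos: [385.9, -258.8, 120.2]
ft_force: [-0.3, -0.7, 0.8]
tool_pos: [385.9, -258.8, 118.2]
ft_force: [-0.1, -0.5, -0.1]
tool_pos: [385.8, -258.8, 116.1]
ft_force: [0.1, -0.0, -0.1]
```

```bash
python3 - <<'E'
from h import *
grab('scene','s5'); crop('s5',160,200,240,290,8,'c_s5')
grab('wrist','w5'); crop('w5',220,180,420,320,4,'c_w5')
E
```

```text
(no output)
```

View pics/c_s5.png

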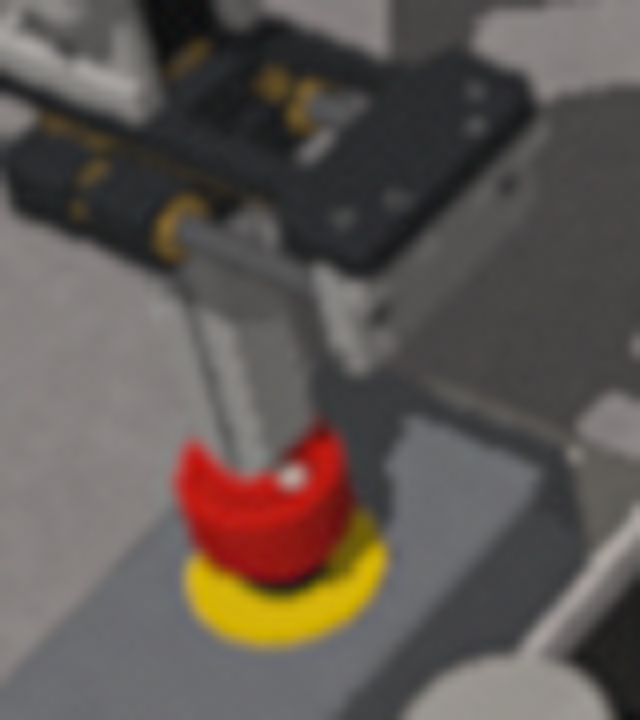

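View pics/c_w5.png

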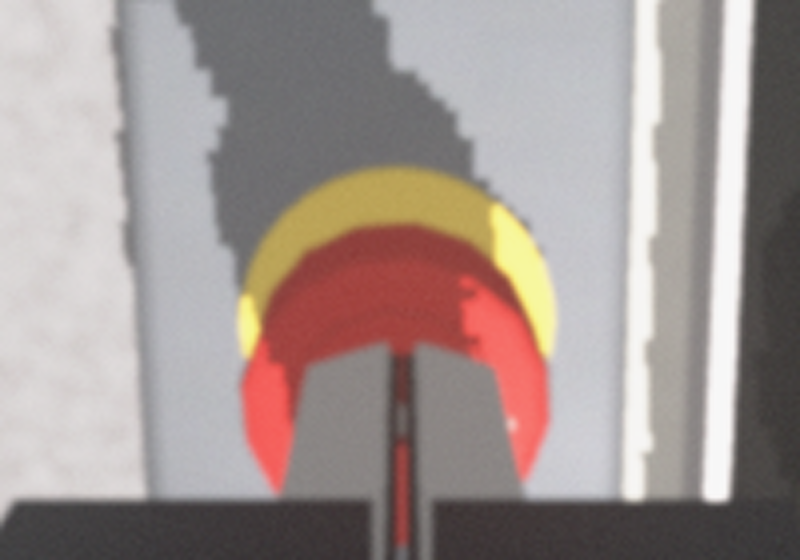

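```bash
python3 - <<'E'
from h import *
np.set_printoptions(precision=1,suppress=True)
print(tri(('s5',192,258.7),('w5',320.7,266.2)), sensors.sense()['tool_pos'])
o,d=ray('w5',320.7,266.2)
for z in (116,126,136,146): print(z,atz('w5',320.7,266.2,z),atz('s5',192,258.7,z))
# stop head features: bottom yellow disc centre
for z in (100,): print(atz('s5',160+285/8,200+580/8,z))
# head top
print(atz('s5',160+262/8,200+455/8,146))
E
```

```text
(array([ 383.7, -256.1,  134.1]), [np.float64(2.931933602571754), np.float64(2.931933602571609)]) [ 385.9 -258.9  116.3]
116 [ 386.  -260.2  116. ] [ 367.3 -246.1  116. ]
126 [ 386.  -256.9  126. ] [ 374.9 -252.4  126. ]
136 [ 386.  -253.5  136. ] [ 382.5 -258.8  136. ]
146 [ 386.  -250.2  146. ] [ 390.  -265.1  146. ]
[ 387.5 -263.7  100. ]
[ 388.1 -260.4  146. ]
```

Triangulation puts the real finger tips near z 143 with the TCP at 116, about 25 mm behind the stated TCP. I keep descending to find contact.

```bash
for i in 1 2 3; do python3 -m pendant '[[0,0,0,0,0,-0.0025,1],[0,0,0,0,0,-0.0025,1],[0,0,0,0,0,-0.0025,1]]' 20 | egrep 'tool|ft_f'; done
```

```text
tool_pos: [386.1, -259.1, 115.7]
ft_force: [1.0, 0.7, 1.7]
tool_pos: [386.1, -259.0, 114.5]
ft_force: [-0.4, 0.2, 1.9]
tool_pos: [386.1, -259.0, 113.5]
ft_force: [-0.1, 0.3, 3.6]
```

```bash
for i in 1 2 3; do python3 -m pendant '[[0,0,0,0,0,-0.0025,1],[0,0,0,0,0,-0.005,1],[0,0,0,0,0,-0.005,1]]' 20 | egrep 'tool|ft_f'; done
```

```text
tool_pos: [386.1, -259.0, 111.5]
ft_force: [-0.2, 0.7, 6.1]
tool_pos: [386.1, -259.0, 109.6]
ft_force: [-1.4, 0.8, 6.0]
tool_pos: [386.1, -259.0, 107.9]
ft_force: [-0.9, 1.0, 7.1]
```

```bash
for i in 1 2 3; do python3 -m pendant '[[0,0,0,0,0,-0.0025,1],[0,0,0,0,0,-0.0025,1],[0,0,0,0,0,-0.0025,1]]' 20 | egrep 'tool|ft_f'; done
```

```text
tool_pos: [386.2, -259.2, 107.8]
ft_force: [-2.6, 2.7, 12.9]
tool_pos: [386.3, -259.3, 107.7]
ft_force: [-4.7, 4.2, 17.0]
tool_pos: [386.4, -259.4, 107.6]
ft_force: [-6.7, 6.7, 23.2]
```

Hard end found at TCP z 107.8 with 23 N, 8 mm below contact. Now I let it up and back off.

```bash
python3 -m pendant '[[0,0,0,0,0,0.01,1],[0,0,0,0,0,0.03,1],[0,0,0,0,0,0.06,1],[0,0,0,0,0,0.16,1],[0,0,0,0,0,0.26,1],[0,0,0,0,0,0.36,0],[0,0,0,0,0,0.36,-1],[0,0,0,0,0,0.36,-1]]' 20; python3 - <<'E'
from h import *
grab('scene','s6'); crop('s6',80,120,360,330,2.8,'c_s6')
grab('wrist','w6')
E
```

```text
t: 11.0
tool_pos: [386.0, -259.0, 248.8]
tcp_rot: [[0.001, -0.001, 1.0], [-0.001, 1.0, 0.001], [-1.0, -0.001, 0.001]]
ft_force: [-0.0, -0.4, -0.6]
width: 21.1
```

View pics/c_s6.png

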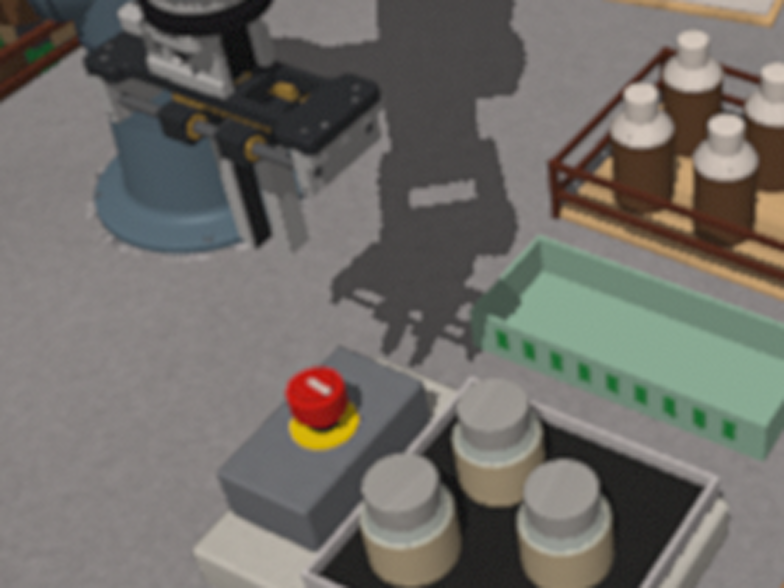

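View pics/w6.png

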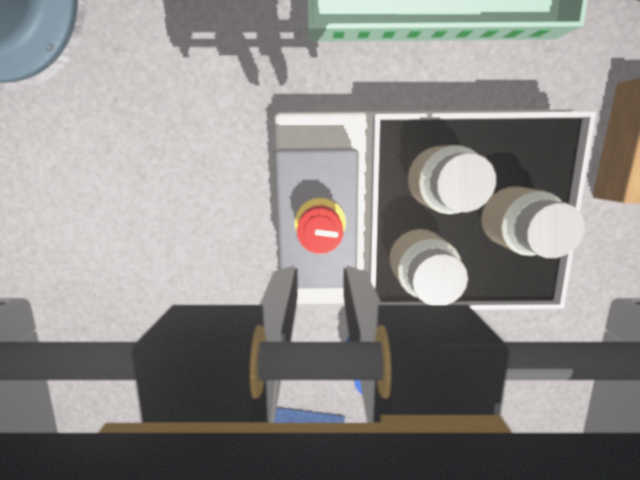

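```bash
python3 - <<'E'
from h import *
np.set_printoptions(precision=1,suppress=True)
p=sensors.sense()['tool_pos'];print(p)
for u,v in ((80+262/2.8,120+245/2.8),(80+300/2.8,120+250/2.8)):
  o,d=ray('s6',u,v); s=(-267-o[1])/d[1]; print(o+d*s); s=(-259-o[1])/d[1]; print(o+d*s)
# stop head top center from s6 & w6 & earlier
a=('s6',80+317/2.8,120+387/2.8); b=('w6',320,232)
print(tri(a,b),atz(*a,146),atz(*b,146),atz(*b,141))
# base centre check known? TCP proj
print(proj('w6',p))
E
```

```text
[ 385.2 -258.1  246.6]
[ 381.7 -267.   284.2]
[ 372.  -259.   273.9]
[ 416.3 -267.   294.4]
[ 407.2 -259.   284.3]
(array([ 386.1, -260.5,  140.9]), [np.float64(1.5804091439031218), np.float64(1.5804091439031467)]) [ 391.4 -262.9  146. ] [ 385.  -260.4  146. ] [ 384.9 -261.5  141. ]
(np.float64(320.11807457234715), np.float64(263.5154460523739))
```

The head is back up. The true finger tips sit 25–30 mm above the reported TCP: pressing contact gave 30 mm against the text height, images 25–28 mm. So I'll use tip = TCP + 28 mm. Next is jar B at (513.5,-216).

```bash
python3 -m pendant '[[0,0,0,0.1,0.04,0,-1],[0,0,0,0.22,0.08,0,-1],[0,0,0,0.319,0.107,-0.02,-1],[0,0,0,0.319,0.107,-0.1,-1],[0,0,0,0.319,0.107,-0.2,-1],[0,0,0,0.319,0.107,-0.2,-1],[0,0,0,0.319,0.107,-0.2,-1]]' 20; python3 - <<'E'
from h import *
grab('wrist','w7');grab('scene','s7');crop('s7',150,130,350,310,4,'c_s7')
E
```

```text
t: 11.8
tool_pos: [512.5, -215.5, 167.1]
tcp_rot: [[-0.003, -0.0, 1.0], [0.002, 1.0, 0.0], [-1.0, 0.002, -0.003]]
ft_force: [-0.1, -0.2, 0.5]
width: 85.0
```

View pics/w7.png

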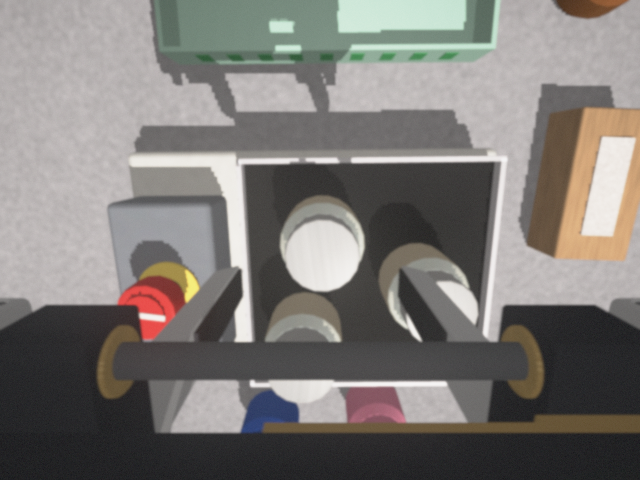

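View pics/c_s7.png

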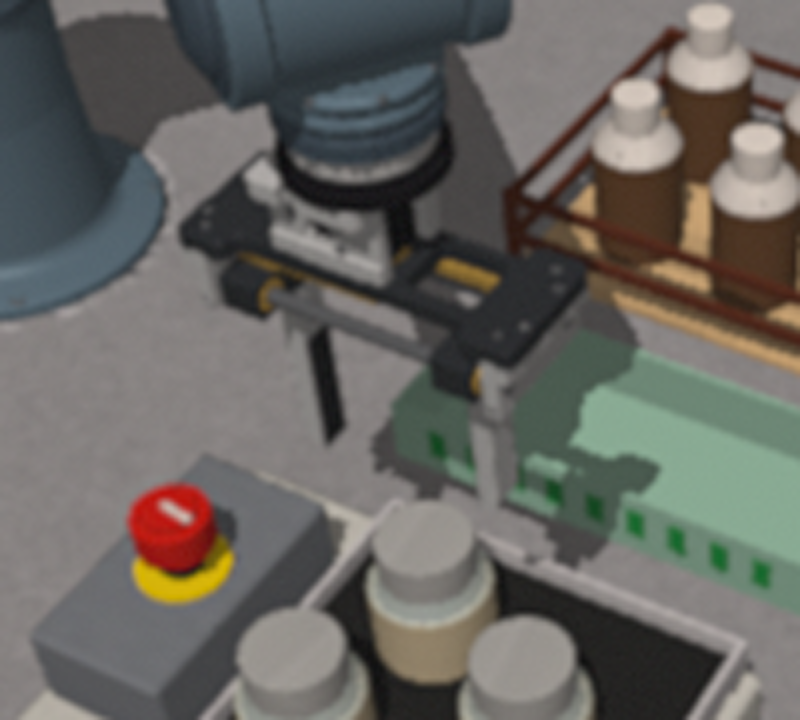

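The jar sits between the fingers (lid at (322,255), fingers symmetric about u=320). I descend and grip.

```bash
python3 -m pendant '[[0,0,0,0,0,-0.08,-1],[0,0,0,0,0,-0.15,-1],[0,0,0,0,0,-0.17,-1],[0,0,0,0,0,-0.17,0],[0,0,0,0,0,-0.17,1],[0,0,0,0,0,-0.17,1],[0,0,0,0,0,-0.17,1],[0,0,0,0,0,-0.17,1]]' 40; python3 -m pendant '[[0,0,0,0,0,0,1],[0,0,0,0,0,0,1],[0,0,0,0,0,0.02,1],[0,0,0,0,0,0.04,1],[0,0,0,0,0,0.04,1]]' 40; python3 - <<'E'
from h import *
grab('scene','s8');crop('s8',150,130,350,310,4,'c_s8')
E
```

```text
t: 12.7
tool_pos: [514.0, -216.4, 101.3]
tcp_rot: [[0.001, -0.001, 1.0], [-0.001, 1.0, 0.001], [-1.0, -0.001, 0.001]]
ft_force: [0.5, 0.0, 0.0]
width: 57.8
t: 13.2
tool_pos: [514.3, -216.6, 117.8]
tcp_rot: [[0.002, -0.001, 1.0], [-0.001, 1.0, 0.001], [-1.0, -0.001, 0.002]]
ft_force: [1.4, -0.1, -1.3]
width: 51.1
```

View pics/c_s8.png

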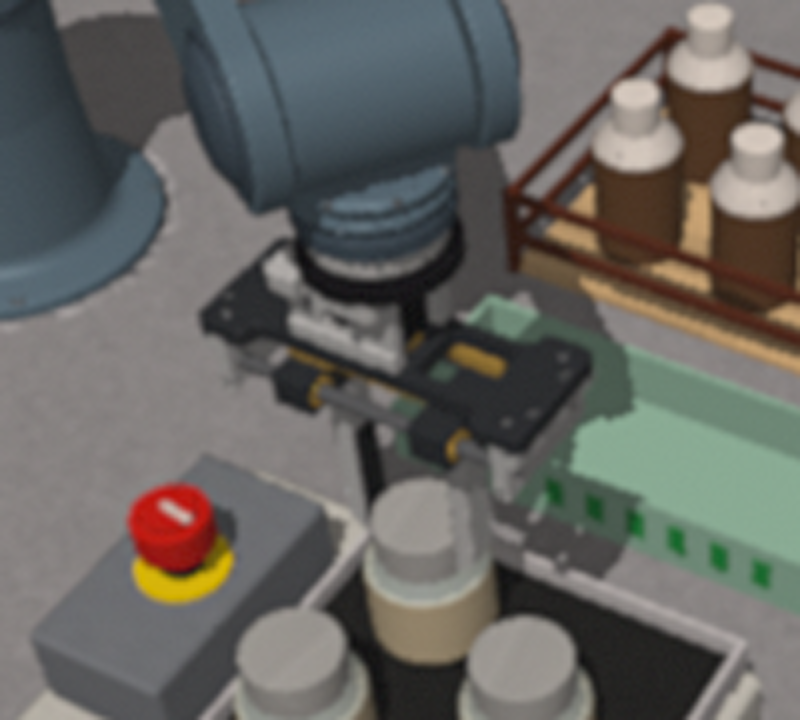

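Jar B is held (width 51) and lifted. I carry it to the basket at (420,-2).

```bash
python3 -m pendant '[[0,0,0,0,0,0.09,1],[0,0,0,-0.04,0.1,0.1,1],[0,0,0,-0.1,0.2,0.1,1],[0,0,0,-0.16,0.3,0.1,1],[0,0,0,-0.22,0.42,0.1,1],[0,0,0,-0.235,0.52,0.1,1],[0,0,0,-0.235,0.536,0.1,1],[0,0,0,-0.235,0.536,0.1,1]]' 40;  python3 -m pendant '[[0,0,0,0,0,0,1],[0,0,0,0,0,0,1]]'; python3 - <<'E'
from h import *
grab('top','t9');crop('t9',230,180,420,380,3,'c_t9')
E
```

```text
t: 14.05
tool_pos: [419.4, -0.9, 156.3]
tcp_rot: [[0.0, -0.003, 1.0], [-0.0, 1.0, 0.003], [-1.0, -0.0, 0.0]]
ft_force: [-0.2, 0.3, -2.6]
width: 51.2
t: 14.25
tool_pos: [419.9, -2.8, 156.4]
tcp_rot: [[-0.0, 0.001, 1.0], [-0.0, 1.0, -0.001], [-1.0, -0.0, -0.0]]
ft_force: [0.4, -0.9, -2.2]
width: 51.3
```

View pics/c_t9.png

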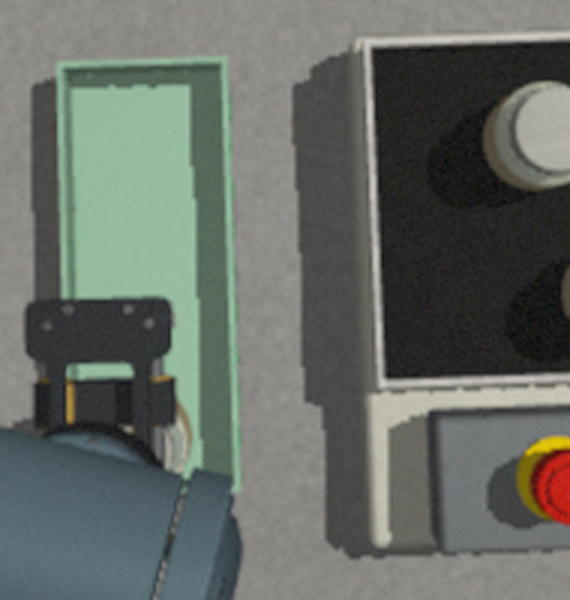

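```bash
python3 -m pendant '[[0,0,0,0,0,-0.08,1],[0,0,0,0,0,-0.16,1],[0,0,0,0,0,-0.24,1],[0,0,0,0,0,-0.27,1],[0,0,0,0,0,-0.285,1],[0,0,0,0,0,-0.285,1]]' 40; python3 -m pendant '[[0,0,0,0,0,-0.004,1],[0,0,0,0,0,-0.008,1],[0,0,0,0,0,-0.008,1]]'
```

```text
t: 14.9
tool_pos: [419.9, -2.1, 42.6]
tcp_rot: [[-0.0, 0.0, 1.0], [0.0, 1.0, -0.0], [-1.0, 0.0, -0.0]]
ft_force: [1.0, -0.3, -1.3]
width: 50.9
t: 15.2
tool_pos: [420.2, -1.9, 39.9]
tcp_rot: [[0.001, -0.001, 1.0], [-0.0, 1.0, 0.001], [-1.0, -0.0, 0.001]]
ft_force: [-0.6, -0.4, -1.1]
width: 51.1
```

```bash
python3 -m pendant '[[0,0,0,0,0,-0.0025,1],[0,0,0,0,0,-0.005,1],[0,0,0,0,0,-0.005,1]]' | egrep 'tool|ft_f'; python3 -m pendant '[[0,0,0,0,0,0,0.4],[0,0,0,0,0,0,0],[0,0,0,0,0,0,-0.6],[0,0,0,0,0,0,-0.6],[0,0,0,0,0,0.1,-0.6],[0,0,0,0,0,0.2,-0.6],[0,0,0,0,0,0.3,-0.6],[0,0,0,0,0,0.3,-1]]'
```

```text
tool_pos: [419.5, -1.7, 37.1]
ft_force: [0.4, -0.2, -2.4]
t: 16.3
tool_pos: [423.8, -2.8, 163.7]
tcp_rot: [[0.012, -0.001, 1.0], [-0.003, 1.0, 0.001], [-1.0, -0.003, 0.012]]
ft_force: [-0.4, 0.2, -0.0]
width: 79.9
```

```bash
python3 - <<'E'
from h import *
grab('scene','s10');crop('s10',150,180,400,380,3,'c_s10')
E
```

```text
(no output)
```

View pics/c_s10.png

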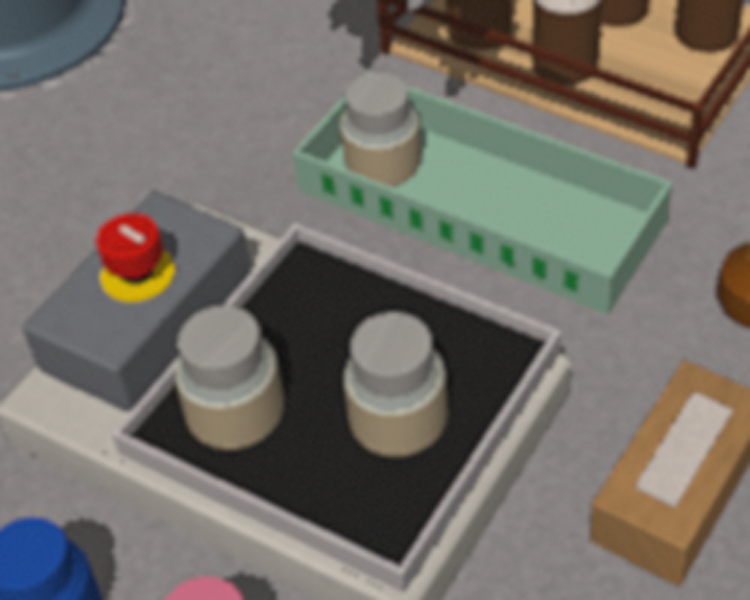

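Jar B stands upright in the basket and the others are unmoved. Next is jar C at (497.5,-305.5).

```bash
python3 -m pendant '[[0,0,0,0.03,-0.1,0,-1],[0,0,0,0.06,-0.22,0,-1],[0,0,0,0.09,-0.34,0,-1],[0,0,0,0.12,-0.46,0,-1],[0,0,0,0.15,-0.58,0,-1],[0,0,0,0.18,-0.7,0,-1],[0,0,0,0.195,-0.759,0,-1],[0,0,0,0.195,-0.759,0,-1]]';python3 -m pendant '[[0,0,0,0,0,0,-1],[0,0,0,0,0,0,-1]]'; python3 - <<'E'
from h import *
grab('wrist','w11');crop('w11',150,150,500,350,2.2,'c_w11')
E
```

```text
t: 17.15
tool_pos: [496.9, -307.6, 155.1]
tcp_rot: [[-0.002, 0.003, 1.0], [0.002, 1.0, -0.003], [-1.0, 0.002, -0.002]]
ft_force: [-0.0, 1.3, 0.2]
width: 94.5
t: 17.35
tool_pos: [497.1, -303.6, 156.2]
tcp_rot: [[-0.001, -0.002, 1.0], [0.001, 1.0, 0.002], [-1.0, 0.001, -0.001]]
ft_force: [-1.2, -0.6, 0.2]
width: 94.0
```

View pics/c_w11.png

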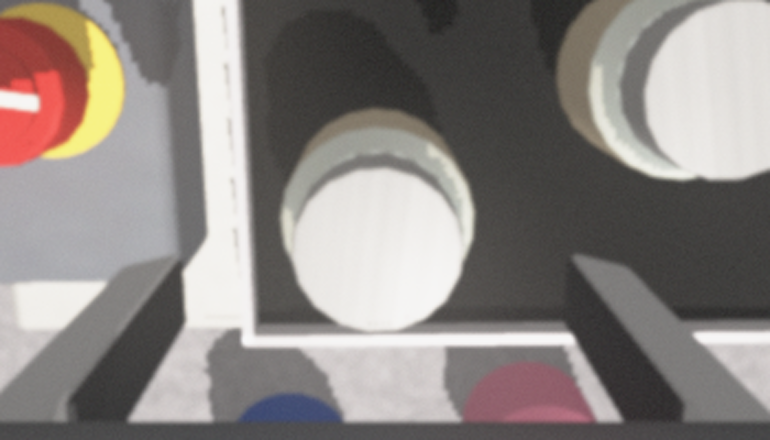

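```bash
python3 - <<'E'
from h import *
print(atz('w11',321.8,262.7,148), sensors.sense()['tool_pos'])
E
```

```text
[ 497.86943509 -305.2062148   148.        ] [ 497.2355987  -303.64497918  156.60781392]
```

```bash
python3 -m pendant '[[0,0,0,0,-0.002,-0.07,-1],[0,0,0,0,-0.002,-0.13,-1],[0,0,0,0,-0.002,-0.14,-0.4],[0,0,0,0,-0.002,-0.14,0],[0,0,0,0,-0.002,-0.14,1],[0,0,0,0,-0.002,-0.14,1],[0,0,0,0,-0.002,-0.14,1],[0,0,0,0,-0.002,-0.14,1]]' 40; python3 -m pendant '[[0,0,0,0,0,0,1],[0,0,0,0,0,0,1]]' 40; python3 -m pendant '[[0,0,0,0,0,0.02,1],[0,0,0,0,0,0.06,1],[0,0,0,0,0,0.12,1],[0,0,0,0,0,0.14,1],[0,0,0,0,0,0.14,1]]' 40; python3 - <<'E'
from h import *
grab('scene','s12');crop('s12',150,180,400,380,3,'c_s12')
E
```

```text
t: 18.2
tool_pos: [497.9, -306.5, 102.0]
tcp_rot: [[0.001, -0.001, 1.0], [-0.001, 1.0, 0.001], [-1.0, -0.001, 0.001]]
ft_force: [-1.5, 0.9, 3.7]
width: 50.9
t: 18.4
tool_pos: [497.9, -306.5, 102.0]
tcp_rot: [[0.001, -0.001, 1.0], [-0.001, 1.0, 0.001], [-1.0, -0.001, 0.001]]
ft_force: [-1.3, 0.3, 4.3]
width: 51.4
t: 18.9
tool_pos: [498.4, -306.9, 159.2]
tcp_rot: [[0.003, -0.001, 1.0], [-0.002, 1.0, 0.001], [-1.0, -0.002, 0.003]]
ft_force: [1.0, -0.3, -1.7]
width: 51.1
```

View pics/c_s12.png

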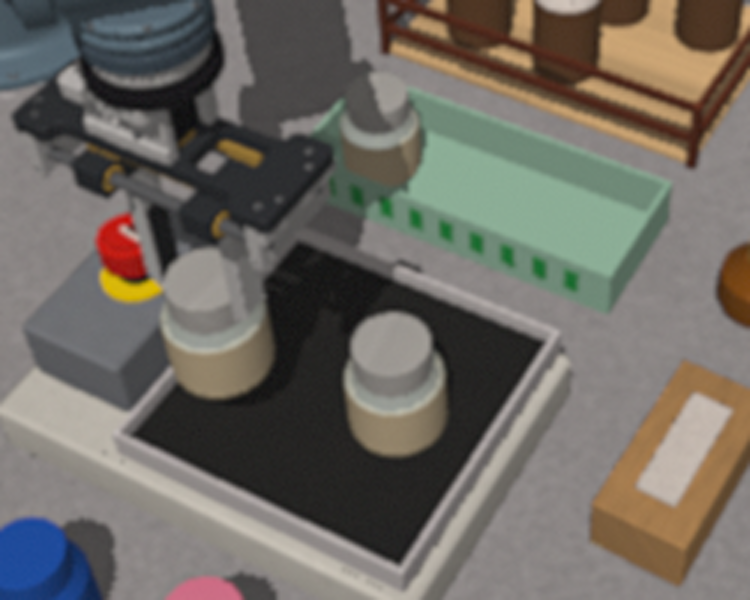

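```bash
python3 -m pendant '[[0,0,0,0.01,0.1,0.01,1],[0,0,0,0.02,0.22,0.01,1],[0,0,0,0.03,0.34,0.01,1],[0,0,0,0.041,0.46,0.01,1],[0,0,0,0.041,0.58,0.01,1],[0,0,0,0.041,0.7,0.01,1],[0,0,0,0.041,0.76,0.01,1],[0,0,0,0.041,0.76,0.01,1]]';python3 -m pendant '[[0,0,0,0,0,0,1],[0,0,0,0,0,-0.08,1],[0,0,0,0,0,-0.16,1],[0,0,0,0,0,-0.24,1],[0,0,0,0,0,-0.28,1],[0,0,0,0,0,-0.29,1],[0,0,0,0,0,-0.29,1]]'
```

```text
t: 19.75
tool_pos: [512.7, 0.9, 159.7]
tcp_rot: [[-0.003, -0.005, 1.0], [0.001, 1.0, 0.005], [-1.0, 0.001, -0.003]]
ft_force: [1.0, -0.4, -2.1]
width: 51.4
t: 20.45
tool_pos: [513.6, -3.1, 44.7]
tcp_rot: [[-0.001, 0.001, 1.0], [0.0, 1.0, -0.001], [-1.0, 0.0, -0.001]]
ft_force: [-0.7, 0.2, -2.7]
width: 51.4
```

```bash
python3 -m pendant '[[0,0,0,0,0,-0.006,1],[0,0,0,0,0,-0.012,1],[0,0,0,0,0,-0.015,1],[0,0,0,0,0,-0.015,1]]' | egrep 'tool|ft_f'; python3 -m pendant '[[0,0,0,0,0,-0.0025,1],[0,0,0,0,0,-0.0025,1]]' | egrep 'tool|ft_f'; python3 -m pendant '[[0,0,0,0,0,0,0.4],[0,0,0,0,0,0,0],[0,0,0,0,0,0,-0.6],[0,0,0,0,0,0,-0.6],[0,0,0,0,0,0.1,-0.6],[0,0,0,0,0,0.2,-0.6],[0,0,0,0,0,0.3,-0.6],[0,0,0,0,0,0.3,-1]]'
```

```text
tool_pos: [514.1, -2.1, 39.4]
ft_force: [0.5, -0.3, -1.5]
tool_pos: [514.2, -2.1, 38.3]
ft_force: [0.3, -0.0, -1.8]
t: 21.85
tool_pos: [518.3, -3.0, 165.1]
tcp_rot: [[0.012, -0.001, 1.0], [-0.003, 1.0, 0.001], [-1.0, -0.003, 0.012]]
ft_force: [0.7, 0.2, -0.2]
width: 80.1
```

```bash
python3 -m pendant '[[0,0,0,0.04,-0.1,0,-1],[0,0,0,0.08,-0.22,0,-1],[0,0,0,0.12,-0.34,0,-1],[0,0,0,0.16,-0.46,0,-1],[0,0,0,0.2,-0.58,0,-1],[0,0,0,0.211,-0.639,0,-1],[0,0,0,0.211,-0.639,0,-1],[0,0,0,0.211,-0.639,0,-1]]';python3 -m pendant '[[0,0,0,0,0,0,-1],[0,0,0,0,0,0,-1]]'; python3 - <<'E'
from h import *
grab('wrist','w13');crop('w13',150,150,500,350,2.2,'c_w13');grab('scene','s13')
E
```

```text
t: 22.65
tool_pos: [597.8, -257.4, 157.1]
tcp_rot: [[-0.001, 0.0, 1.0], [0.001, 1.0, -0.0], [-1.0, 0.001, -0.001]]
ft_force: [0.4, 0.1, -0.4]
width: 94.6
t: 22.85
tool_pos: [598.2, -256.2, 158.1]
tcp_rot: [[-0.0, -0.002, 1.0], [0.0, 1.0, 0.002], [-1.0, 0.0, -0.0]]
ft_force: [0.9, 0.3, -0.2]
width: 94.1
```

View pics/c_w13.png

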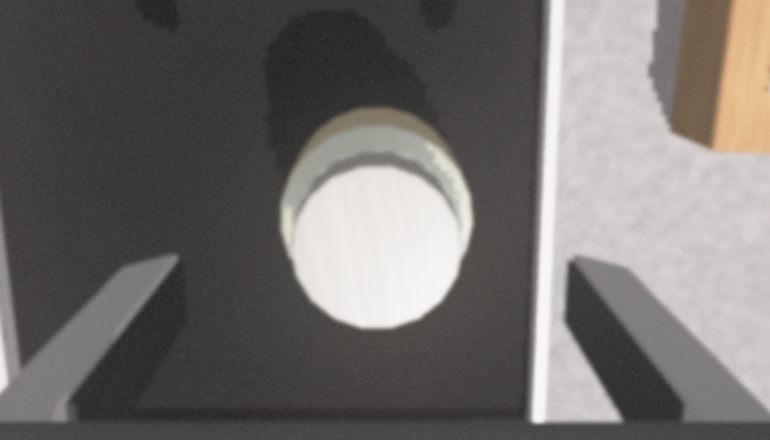

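View pics/s13.png

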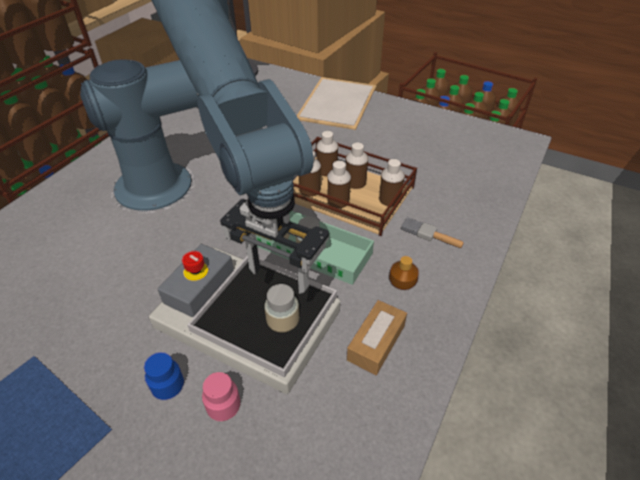

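Jar A is aligned (crop (377,247), as with jar C). Bottle b1's cap appears to have shifted from about (390,155) to (395,163), so I'll remeasure it later. Now I grip jar A.

```bash
python3 -m pendant '[[0,0,0,0.001,-0.002,-0.07,-1],[0,0,0,0.001,-0.002,-0.125,-1],[0,0,0,0.001,-0.002,-0.135,-0.4],[0,0,0,0.001,-0.002,-0.135,0],[0,0,0,0.001,-0.002,-0.135,1],[0,0,0,0.001,-0.002,-0.135,1],[0,0,0,0.001,-0.002,-0.135,1],[0,0,0,0.001,-0.002,-0.135,1]]' 40; python3 -m pendant '[[0,0,0,0,0,0,1],[0,0,0,0,0,0,1]]' 40; python3 -m pendant '[[0,0,0,0,0,0.02,1],[0,0,0,0,0,0.06,1],[0,0,0,0,0,0.12,1],[0,0,0,0,0,0.14,1],[0,0,0,0,0,0.14,1]]' 40; 
```

```text
t: 23.75
tool_pos: [599.1, -258.8, 105.1]
tcp_rot: [[0.001, -0.001, 1.0], [-0.001, 1.0, 0.001], [-1.0, -0.001, 0.001]]
ft_force: [-0.5, -0.4, 1.7]
width: 51.1
t: 23.95
tool_pos: [599.1, -258.8, 105.1]
tcp_rot: [[0.001, -0.001, 1.0], [-0.001, 1.0, 0.001], [-1.0, -0.001, 0.001]]
ft_force: [-0.8, 1.0, 4.0]
width: 51.2
t: 24.45
tool_pos: [599.8, -259.1, 162.4]
tcp_rot: [[0.003, -0.001, 1.0], [-0.002, 1.0, 0.001], [-1.0, -0.002, 0.003]]
ft_force: [-0.4, 0.4, -2.4]
width: 51.1
```

```bash
python3 -m pendant '[[0,0,0,0.01,0.1,0.01,1],[0,0,0,0.02,0.22,0.01,1],[0,0,0,0.027,0.34,0.01,1],[0,0,0,0.027,0.46,0.01,1],[0,0,0,0.027,0.58,0.01,1],[0,0,0,0.027,0.642,0.01,1],[0,0,0,0.027,0.642,0.01,1],[0,0,0,0.027,0.642,0.01,1]]';python3 -m pendant '[[0,0,0,0,0,0,1],[0,0,0,0,0,-0.08,1],[0,0,0,0,0,-0.16,1],[0,0,0,0,0,-0.24,1],[0,0,0,0,0,-0.28,1],[0,0,0,0,0,-0.29,1],[0,0,0,0,0,-0.29,1]]'
```

```text
t: 25.25
tool_pos: [608.9, -1.5, 163.1]
tcp_rot: [[-0.002, -0.002, 1.0], [-0.0, 1.0, 0.002], [-1.0, -0.0, -0.002]]
ft_force: [0.3, -0.4, -2.9]
width: 51.1
t: 25.95
tool_pos: [609.9, -2.4, 48.4]
tcp_rot: [[0.0, 0.0, 1.0], [-0.0, 1.0, -0.0], [-1.0, -0.0, 0.0]]
ft_force: [0.8, -0.1, -3.6]
width: 51.1
```

```bash
python3 -m pendant '[[0,0,0,0,0,-0.006,1],[0,0,0,0,0,-0.012,1],[0,0,0,0,0,-0.0175,1],[0,0,0,0,0,-0.0175,1]]' | egrep 'tool|ft_f';  python3 -m pendant '[[0,0,0,0,0,0,0.4],[0,0,0,0,0,0,0],[0,0,0,0,0,0,-0.6],[0,0,0,0,0,0,-0.6],[0,0,0,0,0,0.1,-0.6],[0,0,0,0,0,0.2,-0.6],[0,0,0,0,0,0.3,-0.6],[0,0,0,0,0,0.3,-1]]'; python3 - <<'E'
from h import *
grab('scene','s14');grab('top','t14');crop('t14',90,180,330,380,3.3,'c_t14')
E
```

```text
tool_pos: [609.6, -1.6, 41.3]
ft_force: [-0.7, 0.3, -3.4]
t: 27.15
tool_pos: [614.2, -2.5, 169.3]
tcp_rot: [[0.014, -0.001, 1.0], [-0.002, 1.0, 0.001], [-1.0, -0.002, 0.014]]
ft_force: [0.7, -0.9, 0.1]
width: 80.2
```

View pics/s14.png

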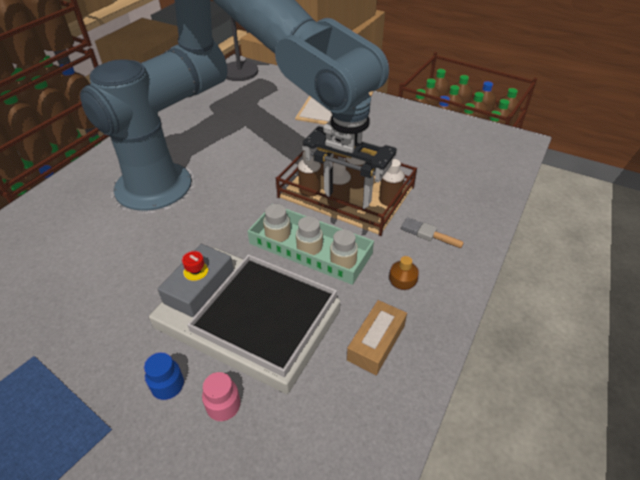

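View pics/c_t14.png

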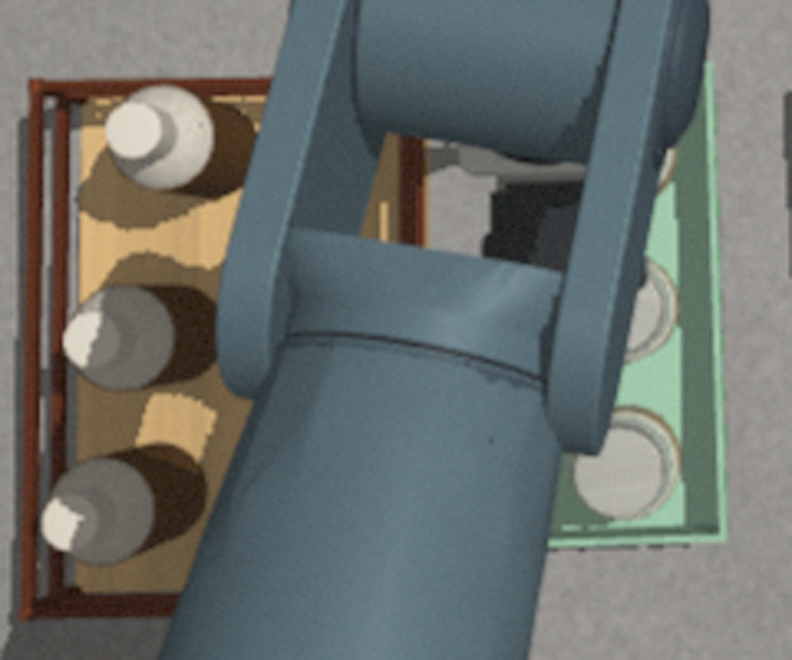

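All three jars stand upright in the basket. b1 was knocked and is still upright, so I'll leave it as the spare and use b2–b5. I recheck their positions at cap-top height 130.

```bash
python3 - <<'E'
from h import *
np.set_printoptions(precision=1,suppress=True)
T=lambda x,y,o,s:(o[0]+x/s,o[1]+y/s)
tc,sc=(90,195),(265,120)
for n,a,b in [('b1',(99,153),(624,174)),('b2',(111,352),(463,133)),('b3',(84,572),(314,73)),('b4',(326,360),(371,224)),('b5',(316,567),(221,168))]:
  print(n,[atz('top0',*T(*a,tc,4),z)[:2] for z in (125,130)],atz('scene0',*T(*b,sc,5),130)[:2])
print(sensors.sense()['tool_pos'])
E
```

```text
b1 [array([594.2, 291.3]), array([593.8, 289.1])] [598.  283.6]
b2 [array([503. , 285.5]), array([503.1, 283.4])] [507.5 277. ]
b3 [array([404. , 297.4]), array([404.7, 295.2])] [410.3 289.6]
b4 [array([496.9, 187.5]), array([497. , 185.9])] [500.9 181.9]
b5 [array([403.6, 192.4]), array([404.3, 190.8])] [409.2 187.9]
[610.5  -1.9 162.8]
```

```bash
python3 -m pendant '[[0,0,0,-0.05,0.1,0,-1],[0,0,0,-0.12,0.2,0,-1],[0,0,0,-0.2,0.32,0,-1],[0,0,0,-0.279,0.43,0,-1],[0,0,0,-0.279,0.47,0,-1],[0,0,0,-0.279,0.47,0,-1],[0,0,0,-0.279,0.47,0,-1]]'; python3 - <<'E'
from h import *
grab('wrist','w15'); print(sensors.sense()['tool_pos'])
E
```

```text
t: 27.95
tool_pos: [497.2, 186.2, 159.8]
tcp_rot: [[-0.002, -0.002, 1.0], [-0.001, 1.0, 0.002], [-1.0, -0.001, -0.002]]
ft_force: [-0.2, -0.5, -0.4]
width: 94.0
[497.67398265 185.59611702 160.02541662]
```

View pics/w15.png

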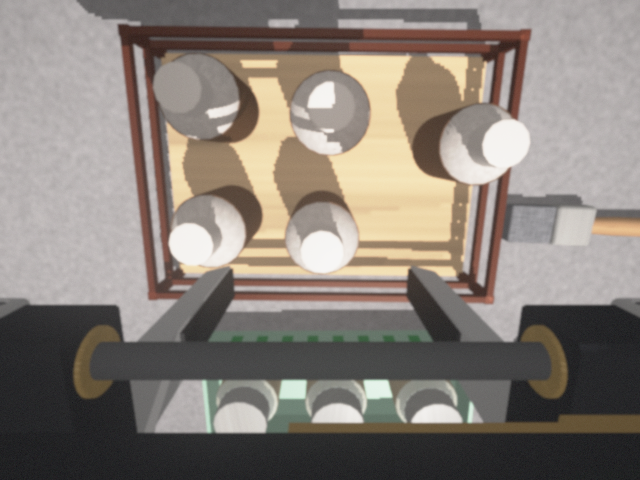

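```bash
python3 - <<'E'
from h import *
crop('w15',145,45,540,275,2,'c_w15')
E
```

```text
(no output)
```

View pics/c_w15.png

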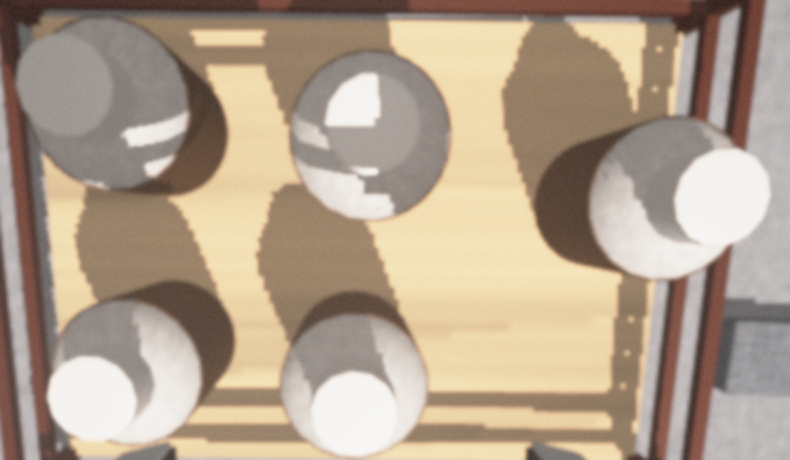

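```bash
python3 - <<'E'
from h import *
np.set_printoptions(precision=1,suppress=True)
T=lambda x,y,o,s:(o[0]+x/s,o[1]+y/s)
tc=(90,195)
for n,a,c in [('b2',(111,352),(373,120)),('b3',(84,572),(65,85)),('b4',(326,360),(354,413)),('b5',(316,567),(91,398)),('b1x',None,(722,196))]:
  w=('w15',*T(*c,(145,45),2))
  print(n,atz(*w,130)[:2],atz(*w,125)[:2], tri(w,('top0',*T(*a,tc,4))) if a else '')
E
```

```text
b2 [504.  284.1] [504.1 284.7] (array([503.5, 284.3, 128.1]), [np.float64(0.48941764367194956), np.float64(0.48941764367181534)])
b3 [405.6 294.5] [403.7 295.3] (array([405.1, 294.9, 129.8]), [np.float64(0.5619502598550641), np.float64(0.561950259854996)])
b4 [498.2 186. ] [498.2 184.6] (array([497.6, 186. , 129.9]), [np.float64(0.5752452696349671), np.float64(0.5752452696348975)])
b5 [405.  191.3] [403.1 190. ] (array([404.4, 191.1, 128.9]), [np.float64(0.2534795508200264), np.float64(0.2534795508199891)])
b1x [619.2 260.7] [621.8 260.9]
```

Positions agree between the views (cap tops at z≈129–130). I grip b4 at (498,186).

```bash
python3 -m pendant '[[0,0,0,0.001,0,-0.1,-1],[0,0,0,0.001,0,-0.18,-0.6],[0,0,0,0.001,0,-0.2,-0.4],[0,0,0,0.001,0,-0.2,0],[0,0,0,0.001,0,-0.2,1],[0,0,0,0.001,0,-0.2,1],[0,0,0,0.001,0,-0.2,1],[0,0,0,0.001,0,-0.2,1]]' 40; python3 -m pendant '[[0,0,0,0,0,0,1],[0,0,0,0,0,0,1],[0,0,0,0,0,0,1]]' 40; python3 -m pendant '[[0,0,0,0,0,0.02,1],[0,0,0,0,0,0.08,1],[0,0,0,0,0,0.16,1],[0,0,0,0,0,0.24,1],[0,0,0,0,0,0.28,1],[0,0,0,0,0,0.28,1]]' 40;  python3 - <<'E'
from h import *
grab('scene','s16'); crop('s16',220,80,430,260,3.6,'c_s16')
E
```

```text
t: 28.8
tool_pos: [499.0, 186.4, 82.2]
tcp_rot: [[0.002, -0.001, 1.0], [0.0, 1.0, 0.001], [-1.0, 0.0, 0.002]]
ft_force: [-0.5, 0.4, 0.3]
width: 40.9
t: 29.1
tool_pos: [498.5, 186.4, 81.6]
tcp_rot: [[0.0, -0.001, 1.0], [0.0, 1.0, 0.001], [-1.0, 0.0, 0.0]]
ft_force: [-0.7, -0.0, 3.0]
width: 31.3
t: 29.7
tool_pos: [500.0, 186.6, 196.1]
tcp_rot: [[0.005, -0.001, 1.0], [0.001, 1.0, 0.001], [-1.0, 0.001, 0.005]]
ft_force: [0.5, -0.3, -2.3]
width: 31.4
```

View pics/c_s16.png

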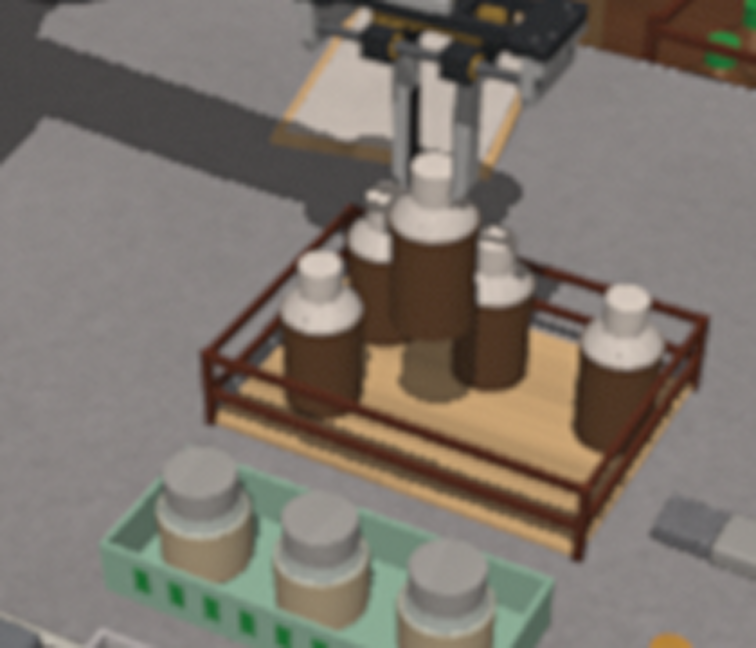

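Bottle b4 hangs upright. I carry it to (603,-307).

```bash
python3 -m pendant '[[0,0,0,0.02,-0.08,0.02,1],[0,0,0,0.06,-0.2,0.02,1],[0,0,0,0.1,-0.32,0.02,1],[0,0,0,0.15,-0.44,0.02,1],[0,0,0,0.2,-0.56,0.02,1],[0,0,0,0.24,-0.68,0.02,1],[0,0,0,0.26,-0.8,0.02,1],[0,0,0,0.26,-0.9,0.02,1]]' 40; python3 -m pendant '[[0,0,0,0,-0.1,0,1],[0,0,0,0,-0.2,0,1],[0,0,0,0,-0.3,0,1],[0,0,0,0,-0.33,0,1],[0,0,0,0,-0.33,0,1],[0,0,0,0,-0.33,0,1],[0,0,0,0,-0.33,0,1]]' 40
```

```text
t: 30.55
tool_pos: [601.6, -175.6, 198.2]
tcp_rot: [[-0.004, -0.0, 1.0], [0.002, 1.0, 0.0], [-1.0, 0.002, -0.004]]
ft_force: [0.0, 0.7, -2.0]
width: 31.4
t: 31.25
tool_pos: [602.4, -303.8, 200.5]
tcp_rot: [[-0.001, -0.002, 1.0], [0.001, 1.0, 0.002], [-1.0, 0.001, -0.001]]
ft_force: [1.5, -0.2, -3.8]
width: 31.0
```

```bash
python3 -m pendant '[[0,0,0,0,0,-0.06,1],[0,0,0,0,0,-0.11,1],[0,0,0,0,0,-0.128,1],[0,0,0,0,0,-0.128,1]]' 40 | egrep 'tool|ft_f'; python3 -m pendant '[[0,0,0,0,0,-0.005,1],[0,0,0,0,0,-0.0075,1],[0,0,0,0,0,-0.0075,1]]' | egrep 'tool|ft_f'
```

```text
tool_pos: [601.8, -304.0, 148.6]
ft_force: [-1.1, -0.2, -3.2]
tool_pos: [602.8, -305.9, 148.0]
ft_force: [0.2, -0.5, -2.9]
```

```bash
python3 - <<'E'
from h import *
grab('scene','s17'); crop('s17',150,130,380,390,3,'c_s17')
E
```

```text
(no output)
```

View pics/c_s17.png

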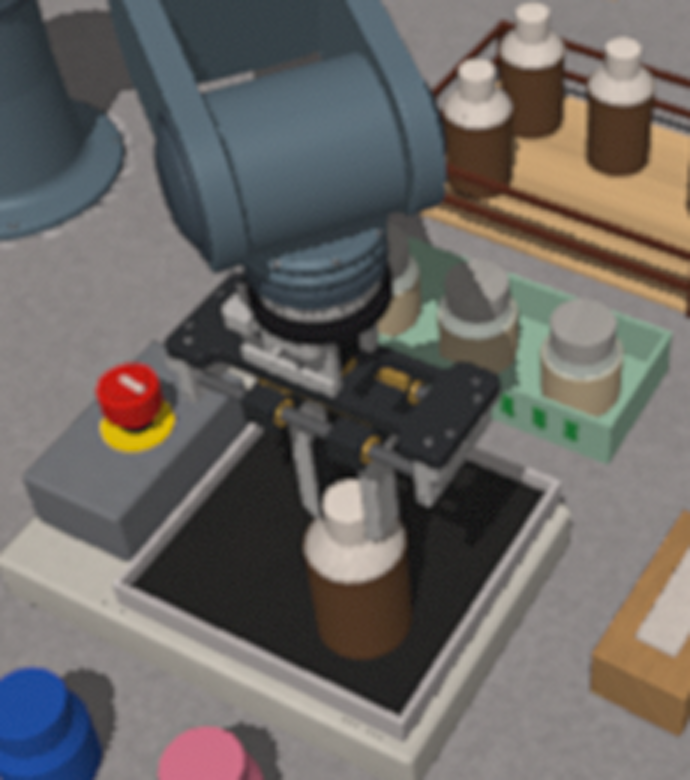

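```bash
for i in 1 2; do python3 -m pendant '[[0,0,0,0,0,-0.003,1],[0,0,0,0,0,-0.005,1],[0,0,0,0,0,-0.005,1]]' | egrep 'tool|ft_f|wid'; done
```

```text
tool_pos: [602.3, -305.7, 144.8]
ft_force: [0.6, -0.8, -2.2]
width: 31.3
tool_pos: [602.6, -306.1, 144.8]
ft_force: [-3.4, 1.2, 5.8]
width: 31.4
```

Foot on the pad (+5.8 N). I release, rise and check.

```bash
python3 -m pendant '[[0,0,0,0,0,0.002,0.3],[0,0,0,0,0,0.002,0],[0,0,0,0,0,0.002,-0.4],[0,0,0,0,0,0.002,-0.4],[0,0,0,0,0,0.05,-0.4],[0,0,0,0,0,0.12,-0.4],[0,0,0,0,0,0.15,-0.4],[0,0,0,0,0,0.15,-0.4]]'; python3 - <<'E'
from h import *
grab('scene','s18'); crop('s18',150,130,420,390,2.8,'c_s18')
E
```

```text
t: 33.4
tool_pos: [603.5, -306.5, 205.5]
tcp_rot: [[0.004, -0.001, 1.0], [-0.003, 1.0, 0.001], [-1.0, -0.003, 0.004]]
ft_force: [-0.1, -1.0, 1.0]
width: 65.5
```

View pics/c_s18.png

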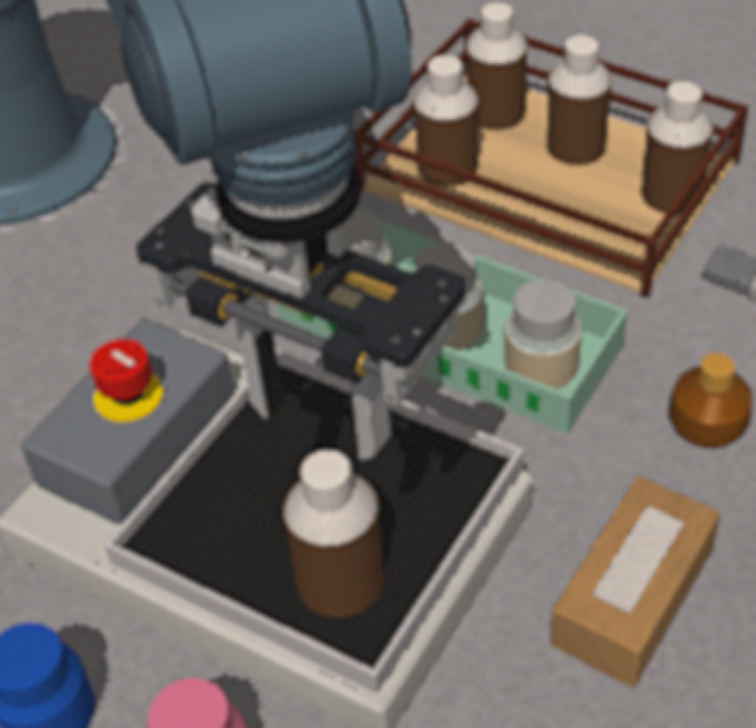

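First bottle stands. Next is b5 at (405,191).

```bash
python3 -m pendant '[[0,0,0,-0.04,0.1,0,-0.4],[0,0,0,-0.08,0.22,0,-1],[0,0,0,-0.12,0.34,0,-1],[0,0,0,-0.16,0.46,0,-1],[0,0,0,-0.2,0.58,0,-1],[0,0,0,-0.24,0.68,0,-1],[0,0,0,-0.28,0.8,0,-1],[0,0,0,-0.28,0.9,0,-1]]'; python3 -m pendant '[[0,0,0,-0.08,0.1,-0.02,-1],[0,0,0,-0.16,0.2,-0.06,-1],[0,0,0,-0.215,0.3,-0.1,-1],[0,0,0,-0.215,0.344,-0.1,-1],[0,0,0,-0.215,0.344,-0.1,-1],[0,0,0,-0.215,0.344,-0.1,-1]]'; python3 - <<'E'
from h import *
grab('wrist','w19'); print(sensors.sense()['tool_pos']); crop('w19',140,40,540,280,2,'c_w19')
E
```

```text
t: 34.25
tool_pos: [487.8, 56.4, 201.1]
tcp_rot: [[-0.003, -0.001, 1.0], [0.0, 1.0, 0.001], [-1.0, 0.0, -0.003]]
ft_force: [1.3, -0.1, 0.4]
width: 93.4
t: 34.85
tool_pos: [403.9, 191.6, 162.1]
tcp_rot: [[-0.001, -0.001, 1.0], [-0.001, 1.0, 0.001], [-1.0, -0.001, -0.001]]
ft_force: [-0.3, -0.1, -0.1]
width: 94.0
[404.43284945 191.18187063 162.4770669 ]
```

View pics/c_w19.png

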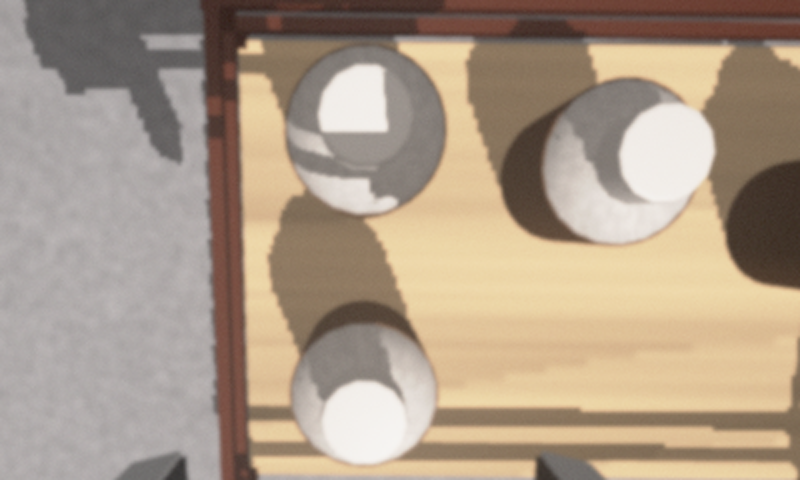

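Aligned (cap at crop (365,422), the same as for b4). Gripping.

```bash
python3 -m pendant '[[0,0,0,0.001,0,-0.1,-1],[0,0,0,0.001,0,-0.18,-0.6],[0,0,0,0.001,0,-0.205,-0.4],[0,0,0,0.001,0,-0.205,0],[0,0,0,0.001,0,-0.205,1],[0,0,0,0.001,0,-0.205,1],[0,0,0,0.001,0,-0.205,1],[0,0,0,0.001,0,-0.205,1]]' 40; python3 -m pendant '[[0,0,0,0,0,0,1],[0,0,0,0,0,0,1],[0,0,0,0,0,0,1]]' 40; python3 -m pendant '[[0,0,0,0,0,0.02,1],[0,0,0,0,0,0.08,1],[0,0,0,0,0,0.16,1],[0,0,0,0,0,0.24,1],[0,0,0,0,0,0.3,1],[0,0,0,0,0,0.3,1]]' 40;  python3 - <<'E'
from h import *
grab('scene','s20'); crop('s20',220,60,430,260,3,'c_s20')
E
```

```text
t: 35.7
tool_pos: [405.4, 192.0, 81.9]
tcp_rot: [[0.002, -0.001, 1.0], [0.0, 1.0, 0.001], [-1.0, 0.0, 0.002]]
ft_force: [0.3, 1.0, -0.8]
width: 41.2
t: 36.0
tool_pos: [405.0, 192.0, 81.4]
tcp_rot: [[0.001, -0.001, 1.0], [0.0, 1.0, 0.001], [-1.0, 0.0, 0.001]]
ft_force: [-0.0, 0.0, 2.4]
width: 31.2
t: 36.6
tool_pos: [406.8, 192.3, 204.6]
tcp_rot: [[0.007, -0.001, 1.0], [0.001, 1.0, 0.001], [-1.0, 0.001, 0.007]]
ft_force: [0.1, 0.8, -2.1]
width: 31.3
```

View pics/c_s20.png

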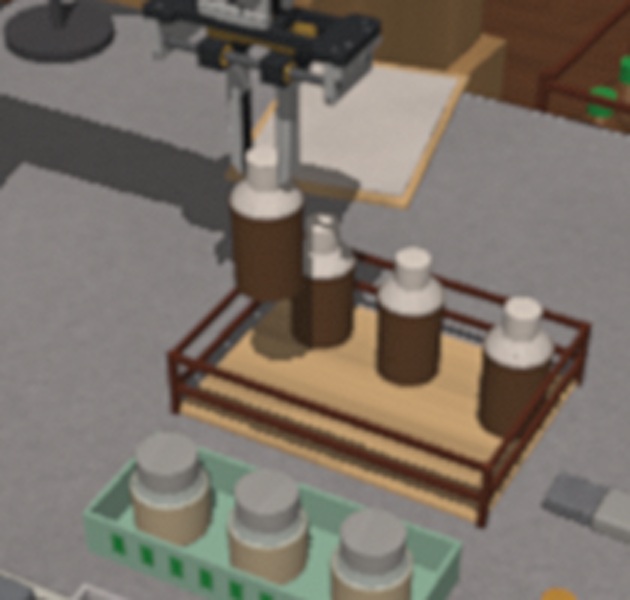

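```bash
python3 -m pendant '[[0,0,0,0.04,-0.08,0,1],[0,0,0,0.1,-0.2,0,1],[0,0,0,0.15,-0.32,0,1],[0,0,0,0.2,-0.44,0,1],[0,0,0,0.245,-0.56,0,1],[0,0,0,0.245,-0.68,0,1],[0,0,0,0.245,-0.8,0,1],[0,0,0,0.245,-0.9,0,1]]' 40; python3 -m pendant '[[0,0,0,0,-0.1,0,1],[0,0,0,0,-0.2,0,1],[0,0,0,0,-0.3,0,1],[0,0,0,0,-0.347,0,1],[0,0,0,0,-0.347,0,1],[0,0,0,0,-0.347,0,1],[0,0,0,0,-0.347,0,1]]' 40
```

```text
t: 37.45
tool_pos: [501.1, -169.7, 197.9]
tcp_rot: [[-0.004, 0.0, 1.0], [0.002, 1.0, -0.0], [-1.0, 0.002, -0.004]]
ft_force: [0.8, 1.1, -1.9]
width: 31.2
t: 38.15
tool_pos: [502.7, -305.1, 200.2]
tcp_rot: [[-0.001, -0.002, 1.0], [0.001, 1.0, 0.002], [-1.0, 0.001, -0.001]]
ft_force: [-0.1, 0.3, -2.2]
width: 31.2
```

```bash
python3 -m pendant '[[0,0,0,0,0,-0.06,1],[0,0,0,0,0,-0.11,1],[0,0,0,0,0,-0.128,1],[0,0,0,0,0,-0.128,1]]' 40 | egrep 'tool|ft_f'; for i in 1 2; do python3 -m pendant '[[0,0,0,0,0,-0.005,1],[0,0,0,0,0,-0.0075,1],[0,0,0,0,0,-0.0075,1]]' | egrep 'tool|ft_f|wid'; done
```

```text
tool_pos: [502.3, -305.3, 148.6]
ft_force: [0.2, 0.7, -2.1]
tool_pos: [503.2, -307.2, 147.6]
ft_force: [0.2, 0.0, -2.6]
width: 30.9
tool_pos: [503.0, -307.2, 144.6]
ft_force: [-1.5, 0.3, 1.4]
width: 31.2
```

Contact is indicated, so I release.

```bash
python3 -m pendant '[[0,0,0,0,0,0,0.3],[0,0,0,0,0,0,0],[0,0,0,0,0,0,-0.4],[0,0,0,0,0,0,-0.4],[0,0,0,0,0,0.05,-0.4],[0,0,0,0,0,0.12,-0.4],[0,0,0,0,0,0.15,-0.4],[0,0,0,0,0,0.15,-0.4]]'; python3 - <<'E'
from h import *
grab('scene','s21'); crop('s21',150,130,420,390,2.8,'c_s21')
E
```

```text
t: 39.95
tool_pos: [503.8, -307.8, 206.0]
tcp_rot: [[0.003, -0.001, 1.0], [-0.003, 1.0, 0.001], [-1.0, -0.003, 0.003]]
ft_force: [-0.7, 0.3, -0.0]
width: 65.8
```

View pics/c_s21.png

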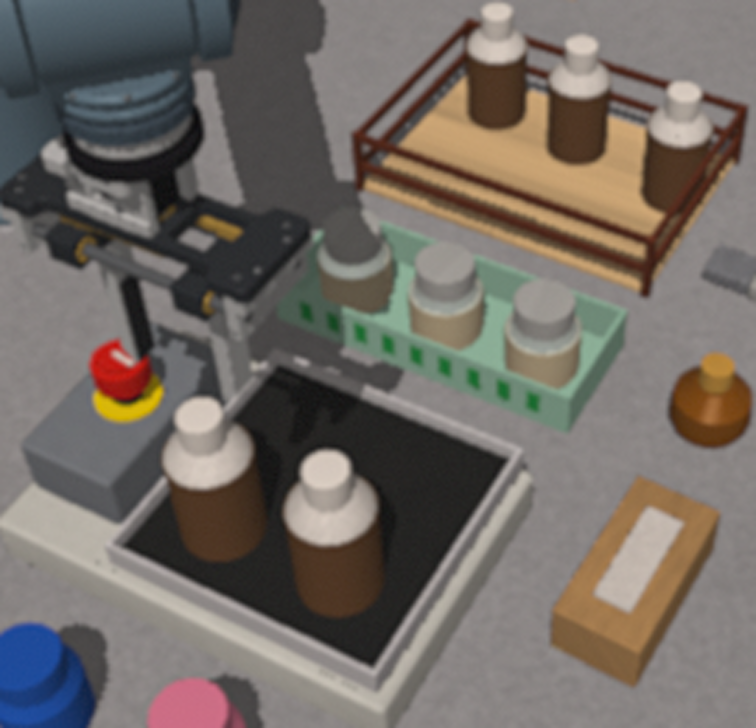

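Two are standing. Next is b2 at (504,284).

```bash
python3 -m pendant '[[0,0,0,0,0.1,0,-0.4],[0,0,0,0,0.22,0,-1],[0,0,0,0,0.34,0,-1],[0,0,0,0,0.46,0,-1],[0,0,0,0,0.58,0,-1],[0,0,0,0,0.7,0,-1],[0,0,0,0,0.82,0,-1],[0,0,0,0,0.9,0,-1]]'; python3 -m pendant '[[0,0,0,0,0.1,-0.02,-1],[0,0,0,0,0.2,-0.04,-1],[0,0,0,0,0.32,-0.06,-1],[0,0,0,0,0.44,-0.1,-1],[0,0,0,0,0.54,-0.1,-1],[0,0,0,0,0.578,-0.1,-1],[0,0,0,0,0.578,-0.1,-1],[0,0,0,0,0.578,-0.1,-1]]'; python3 - <<'E'
from h import *
grab('wrist','w22'); print(sensors.sense()['tool_pos']); crop('w22',140,40,540,280,2,'c_w22')
E
```

```text
t: 40.8
tool_pos: [501.3, 55.9, 201.9]
tcp_rot: [[-0.003, -0.002, 1.0], [0.001, 1.0, 0.003], [-1.0, 0.001, -0.003]]
ft_force: [-0.0, 0.1, -0.2]
width: 94.0
t: 41.6
tool_pos: [502.6, 283.3, 163.1]
tcp_rot: [[-0.001, -0.0, 1.0], [-0.001, 1.0, 0.0], [-1.0, -0.001, -0.001]]
ft_force: [0.4, 0.3, 0.4]
width: 94.2
[502.82319913 282.92996193 163.41048897]
```

View pics/c_w22.png

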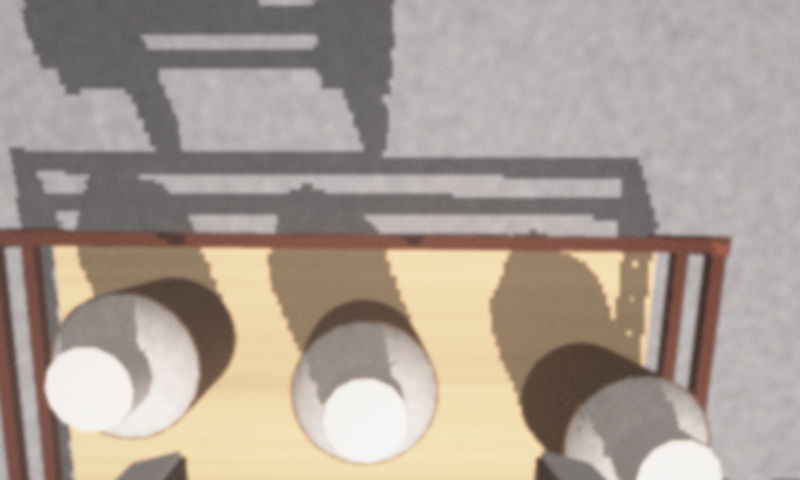

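Aligned (crop (365,421)). Gripping b2.

```bash
python3 -m pendant '[[0,0,0,0.001,0,-0.1,-1],[0,0,0,0.001,0,-0.18,-0.6],[0,0,0,0.001,0,-0.207,-0.4],[0,0,0,0.001,0,-0.207,0],[0,0,0,0.001,0,-0.207,1],[0,0,0,0.001,0,-0.207,1],[0,0,0,0.001,0,-0.207,1],[0,0,0,0.001,0,-0.207,1]]' 40; python3 -m pendant '[[0,0,0,0,0,0,1],[0,0,0,0,0,0,1],[0,0,0,0,0,0,1]]' 40; python3 -m pendant '[[0,0,0,0,0,0.02,1],[0,0,0,0,0,0.08,1],[0,0,0,0,0,0.16,1],[0,0,0,0,0,0.24,1],[0,0,0,0,0,0.3,1],[0,0,0,0,0,0.3,1]]' 40;  python3 - <<'E'
from h import *
grab('scene','s23'); crop('s23',220,60,430,260,3,'c_s23')
E
```

```text
t: 42.45
tool_pos: [503.8, 284.6, 82.1]
tcp_rot: [[0.002, -0.001, 1.0], [0.001, 1.0, 0.001], [-1.0, 0.001, 0.002]]
ft_force: [-0.3, 0.1, 0.5]
width: 41.7
t: 42.75
tool_pos: [503.6, 284.5, 81.4]
tcp_rot: [[0.001, -0.001, 1.0], [0.0, 1.0, 0.001], [-1.0, 0.0, 0.001]]
ft_force: [1.1, -0.7, 1.5]
width: 31.3
t: 43.35
tool_pos: [505.2, 285.1, 205.1]
tcp_rot: [[0.007, -0.001, 1.0], [0.002, 1.0, 0.001], [-1.0, 0.002, 0.007]]
ft_force: [0.3, 0.4, -2.6]
width: 31.2
```

View pics/c_s23.png

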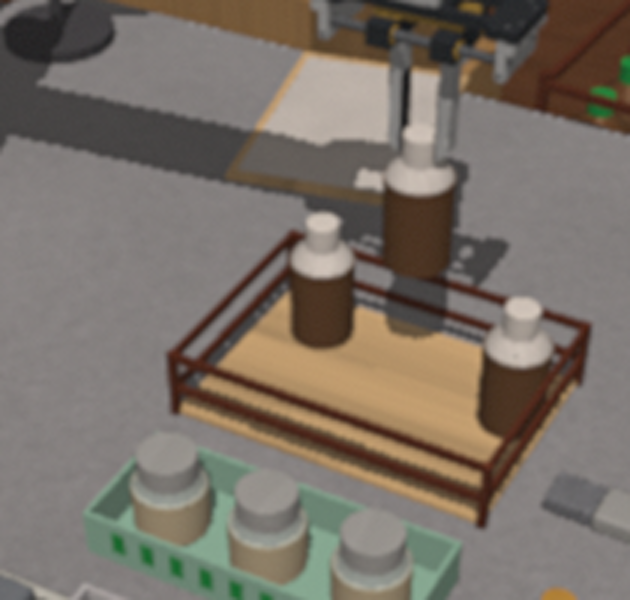

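```bash
python3 -m pendant '[[0,0,0,0.04,-0.08,0,1],[0,0,0,0.1,-0.2,0,1],[0,0,0,0.15,-0.32,0,1],[0,0,0,0.2,-0.44,0,1],[0,0,0,0.249,-0.56,0,1],[0,0,0,0.249,-0.68,0,1],[0,0,0,0.249,-0.8,0,1],[0,0,0,0.249,-0.9,0,1]]' 40; python3 -m pendant '[[0,0,0,0,-0.1,0,1],[0,0,0,0,-0.2,0,1],[0,0,0,0,-0.29,0,1],[0,0,0,0,-0.329,0,1],[0,0,0,0,-0.329,0,1],[0,0,0,0,-0.329,0,1],[0,0,0,0,-0.329,0,1]]' 40
```

```text
t: 44.2
tool_pos: [601.0, -77.6, 197.7]
tcp_rot: [[-0.005, 0.0, 1.0], [0.001, 1.0, -0.0], [-1.0, 0.001, -0.005]]
ft_force: [0.9, -0.2, -3.2]
width: 30.9
t: 44.9
tool_pos: [602.7, -205.4, 200.3]
tcp_rot: [[-0.001, -0.002, 1.0], [0.001, 1.0, 0.002], [-1.0, 0.001, -0.001]]
ft_force: [0.4, 1.2, -2.0]
width: 31.2
```

```bash
python3 -m pendant '[[0,0,0,0,0,-0.06,1],[0,0,0,0,0,-0.11,1],[0,0,0,0,0,-0.128,1],[0,0,0,0,0,-0.128,1]]' 40 | egrep 'tool|ft_f'; for i in 1 2; do python3 -m pendant '[[0,0,0,0,0,-0.005,1],[0,0,0,0,0,-0.0075,1],[0,0,0,0,0,-0.0075,1]]' | egrep 'tool|ft_f|wid'; done
```

```text
tool_pos: [602.1, -205.7, 148.5]
ft_force: [-0.6, 0.1, -2.2]
tool_pos: [603.2, -207.5, 147.7]
ft_force: [-0.9, 0.5, -2.6]
width: 31.1
tool_pos: [603.1, -207.5, 144.4]
ft_force: [-0.9, 0.6, 1.3]
width: 31.2
```

```bash
python3 -m pendant '[[0,0,0,0,0,0,0.3],[0,0,0,0,0,0,0],[0,0,0,0,0,0,-0.4],[0,0,0,0,0,0,-0.4],[0,0,0,0,0,0.05,-0.4],[0,0,0,0,0,0.12,-0.4],[0,0,0,0,0,0.15,-0.4],[0,0,0,0,0,0.15,-0.4]]'; python3 -m pendant '[[0,0,0,-0.05,0.1,0,-0.4],[0,0,0,-0.1,0.22,0,-1],[0,0,0,-0.16,0.34,0,-1],[0,0,0,-0.22,0.46,0,-1],[0,0,0,-0.28,0.58,0,-1],[0,0,0,-0.32,0.7,0,-1],[0,0,0,-0.36,0.82,0,-1],[0,0,0,-0.36,0.9,0,-1]]'
```

```text
t: 46.7
tool_pos: [604.0, -208.0, 206.2]
tcp_rot: [[0.004, -0.001, 1.0], [-0.002, 1.0, 0.001], [-1.0, -0.002, 0.004]]
ft_force: [0.3, -0.7, -0.1]
width: 65.6
t: 47.5
tool_pos: [456.5, 154.4, 202.4]
tcp_rot: [[-0.002, -0.001, 1.0], [-0.0, 1.0, 0.001], [-1.0, -0.0, -0.002]]
ft_force: [1.1, 0.4, 0.1]
width: 94.0
```

```bash
python3 -m pendant '[[0,0,0,-0.06,0.1,-0.02,-1],[0,0,0,-0.12,0.22,-0.06,-1],[0,0,0,-0.134,0.32,-0.1,-1],[0,0,0,-0.134,0.355,-0.1,-1],[0,0,0,-0.134,0.355,-0.1,-1],[0,0,0,-0.134,0.355,-0.1,-1]]'; python3 - <<'E'
from h import *
grab('wrist','w24'); print(sensors.sense()['tool_pos']); crop('w24',140,40,540,280,2,'c_w24')
grab('scene','s24')
E
```

```text
t: 48.1
tool_pos: [405.6, 294.0, 163.7]
tcp_rot: [[-0.0, -0.0, 1.0], [-0.001, 1.0, 0.0], [-1.0, -0.001, -0.0]]
ft_force: [0.3, 0.8, 0.6]
width: 93.8
[405.87649486 293.70384611 163.97681321]
```

View pics/c_w24.png

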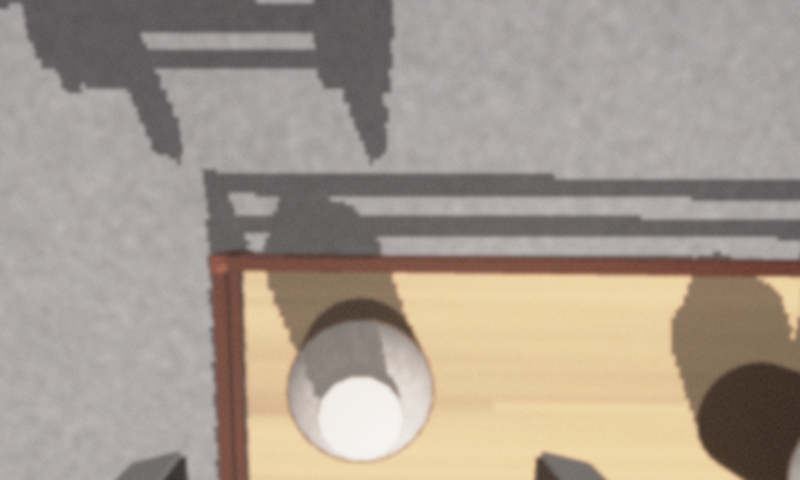

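View pics/s24.png

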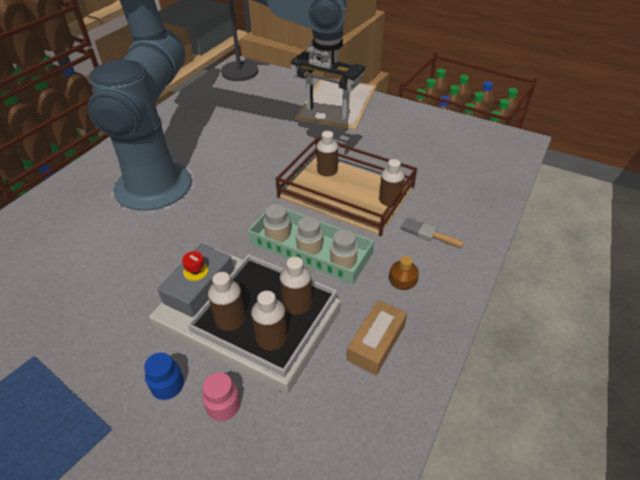

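Three bottles stand upright on the platform. The b3 cap is at crop (360,419), about 1.5 mm left of the previous alignments. I correct for that and grip.

```bash
python3 -m pendant '[[0,0,0,-0.003,0,-0.1,-1],[0,0,0,-0.003,0,-0.18,-0.6],[0,0,0,-0.003,0,-0.208,-0.4],[0,0,0,-0.003,0,-0.208,0],[0,0,0,-0.003,0,-0.208,1],[0,0,0,-0.003,0,-0.208,1],[0,0,0,-0.003,0,-0.208,1],[0,0,0,-0.003,0,-0.208,1]]' 40; python3 -m pendant '[[0,0,0,0,0,0,1],[0,0,0,0,0,0,1],[0,0,0,0,0,0,1]]' 40; python3 -m pendant '[[0,0,0,0,0,0.02,1],[0,0,0,0,0,0.08,1],[0,0,0,0,0,0.16,1],[0,0,0,0,0,0.24,1],[0,0,0,0,0,0.3,1],[0,0,0,0,0,0.3,1]]' 40;  python3 - <<'E'
from h import *
grab('scene','s25'); crop('s25',220,40,430,260,3,'c_s25')
E
```

```text
t: 49.0
tool_pos: [404.6, 295.0, 81.6]
tcp_rot: [[0.002, -0.001, 1.0], [0.001, 1.0, 0.001], [-1.0, 0.001, 0.002]]
ft_force: [0.5, -0.6, 0.7]
width: 41.0
t: 49.3
tool_pos: [404.5, 294.9, 81.0]
tcp_rot: [[0.001, -0.001, 1.0], [0.0, 1.0, 0.001], [-1.0, 0.0, 0.001]]
ft_force: [0.8, 0.9, 2.0]
width: 31.3
t: 49.9
tool_pos: [405.8, 295.6, 204.3]
tcp_rot: [[0.006, -0.001, 1.0], [0.003, 1.0, 0.001], [-1.0, 0.003, 0.006]]
ft_force: [0.7, 0.5, -2.2]
width: 31.1
```

View pics/c_s25.png

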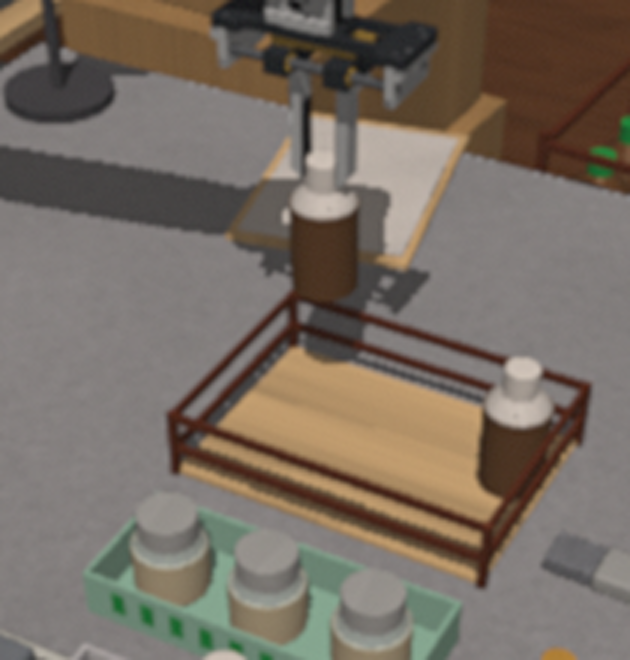

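```bash
python3 -m pendant '[[0,0,0,0.04,-0.08,0,1],[0,0,0,0.1,-0.2,0,1],[0,0,0,0.15,-0.32,0,1],[0,0,0,0.2,-0.44,0,1],[0,0,0,0.246,-0.56,0,1],[0,0,0,0.246,-0.68,0,1],[0,0,0,0.246,-0.8,0,1],[0,0,0,0.246,-0.9,0,1]]' 40; python3 -m pendant '[[0,0,0,0,-0.1,0,1],[0,0,0,0,-0.2,0,1],[0,0,0,0,-0.3,0,1],[0,0,0,0,-0.355,0,1],[0,0,0,0,-0.355,0,1],[0,0,0,0,-0.355,0,1],[0,0,0,0,-0.355,0,1]]' 40
```

```text
t: 50.75
tool_pos: [500.6, -67.0, 197.7]
tcp_rot: [[-0.004, 0.0, 1.0], [0.002, 1.0, -0.0], [-1.0, 0.002, -0.004]]
ft_force: [1.4, 0.8, -2.9]
width: 31.0
t: 51.45
tool_pos: [501.8, -205.8, 199.2]
tcp_rot: [[-0.002, -0.002, 1.0], [0.002, 1.0, 0.002], [-1.0, 0.002, -0.002]]
ft_force: [0.2, 0.4, -2.9]
width: 31.1
```

```bash
python3 -m pendant '[[0,0,0,0,0,-0.06,1],[0,0,0,0,0,-0.11,1],[0,0,0,0,0,-0.125,1],[0,0,0,0,0,-0.125,1]]' 40 | egrep 'tool|ft_f'; for i in 1 2; do python3 -m pendant '[[0,0,0,0,0,-0.005,1],[0,0,0,0,0,-0.0075,1],[0,0,0,0,0,-0.0075,1]]' | egrep 'tool|ft_f|wid'; done
```

```text
tool_pos: [501.7, -205.9, 149.4]
ft_force: [-0.3, 0.0, -2.5]
tool_pos: [502.8, -207.5, 148.3]
ft_force: [1.1, 0.1, -2.9]
width: 31.4
tool_pos: [502.2, -207.3, 144.4]
ft_force: [0.2, 0.6, -2.8]
width: 31.1
```

```bash
python3 -m pendant '[[0,0,0,0,0,-0.0025,1],[0,0,0,0,0,-0.0025,1]]' | egrep 'tool|ft_f|wid'; python3 -m pendant '[[0,0,0,0,0,0,0.3],[0,0,0,0,0,0,0],[0,0,0,0,0,0,-0.4],[0,0,0,0,0,0,-0.4],[0,0,0,0,0,0.05,-0.4],[0,0,0,0,0,0.12,-0.4],[0,0,0,0,0,0.15,-0.4],[0,0,0,0,0,0.15,-0.4]]'; python3 - <<'E'
from h import *
grab('scene','s26'); grab('wrist','w26')
E
```

```text
tool_pos: [502.6, -207.4, 144.0]
ft_force: [-0.5, 0.5, 0.4]
width: 31.0
t: 53.45
tool_pos: [503.5, -208.1, 205.7]
tcp_rot: [[0.004, -0.001, 1.0], [-0.002, 1.0, 0.001], [-1.0, -0.002, 0.004]]
ft_force: [-0.6, 0.3, 0.0]
width: 65.5
```

View pics/s26.png

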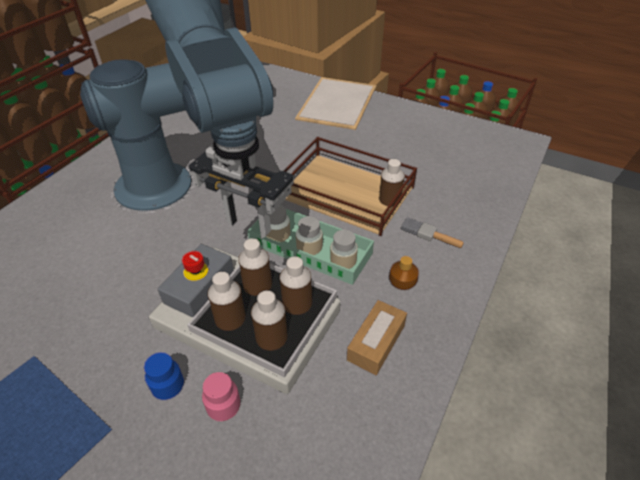

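View pics/w26.png

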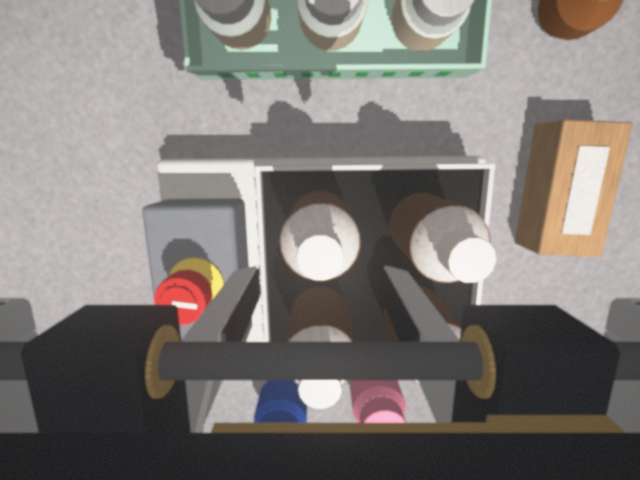

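All four bottles are upright on the platform, three jars are in the basket, and the spare is in the crate. Now the reset: go over the stop head.

```bash
python3 -m pendant '[[0,0,0,-0.1,-0.04,0,-0.5],[0,0,0,-0.2,-0.09,0,-0.5],[0,0,0,-0.29,-0.13,-0.03,-0.5],[0,0,0,-0.29,-0.13,-0.1,-0.5],[0,0,0,-0.29,-0.13,-0.15,-0.5],[0,0,0,-0.29,-0.13,-0.15,-0.5],[0,0,0,-0.29,-0.13,-0.15,-0.5]]' 15; python3 - <<'E'
from h import *
grab('wrist','w27'); print(sensors.sense()['tool_pos']); crop('w27',180,120,460,320,2.8,'c_w27')
E
```

```text
t: 54.25
tool_pos: [386.0, -258.8, 142.8]
tcp_rot: [[-0.001, -0.001, 1.0], [0.002, 1.0, 0.001], [-1.0, 0.002, -0.001]]
ft_force: [0.4, -0.7, 0.0]
width: 70.5
[ 386.58741564 -259.31649152  143.81815537]
```

View pics/c_w27.png

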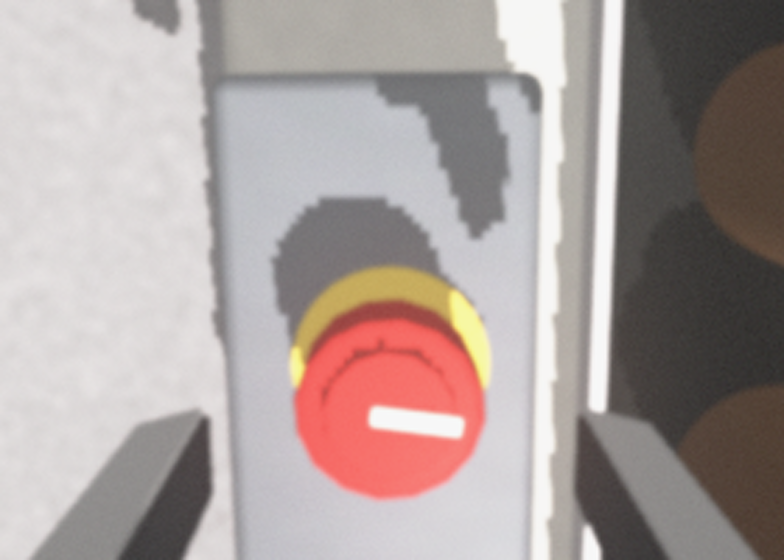

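```bash
python3 - <<'E'
from h import *
for z in (141,146): print(atz('w27',319.6,266.4,z))
print(sensors.sense()['tool_pos'])
E
python3 -m pendant '[[0,0,0,0,-0.003,-0.06,-0.5],[0,0,0,0,-0.003,-0.11,-0.5],[0,0,0,0,-0.003,-0.125,-0.5],[0,0,0,0,-0.003,-0.125,-0.3],[0,0,0,0,-0.003,-0.125,-0.3]]' 15; python3 - <<'E'
from h import *
grab('scene','s28'); crop('s28',120,140,300,340,3.5,'c_s28')
E
```

```text
[ 385.35373054 -260.75504026  141.        ]
[ 385.36837738 -259.10320125  146.        ]
[ 386.58741564 -259.31649152  143.81815537]
t: 54.8
tool_pos: [387.1, -261.2, 94.9]
tcp_rot: [[0.001, -0.001, 1.0], [-0.002, 1.0, 0.001], [-1.0, -0.002, 0.001]]
ft_force: [0.2, -0.5, -0.0]
width: 61.8
```

View pics/c_s28.png

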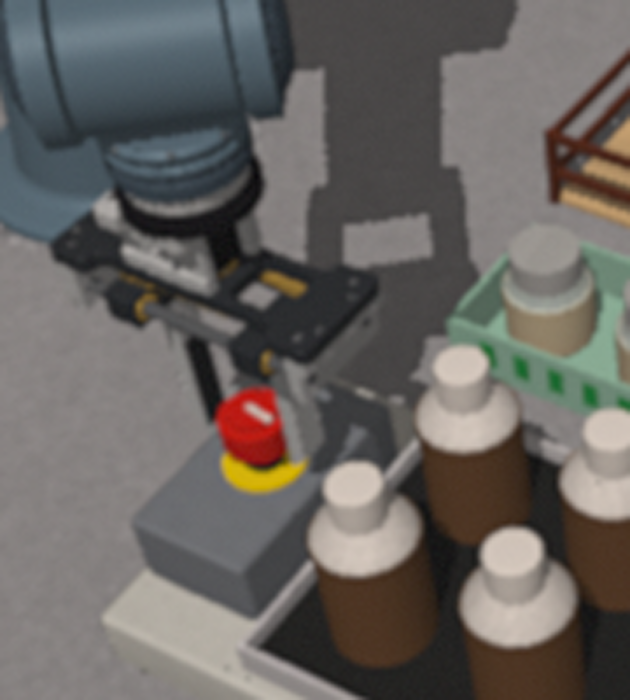

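The fingers straddle the head's flank. I close gently.

```bash
python3 -m pendant '[[0,0,0,-0.003,0.003,0,0],[0,0,0,-0.003,0.003,0,0.5],[0,0,0,-0.003,0.003,0,1],[0,0,0,-0.003,0.003,0,1],[0,0,0,-0.003,0.003,0,1],[0,0,0,-0.003,0.003,0,1]]' 15
```

```text
t: 55.45
tool_pos: [385.1, -259.5, 93.7]
tcp_rot: [[-0.0, -0.001, 1.0], [-0.0, 1.0, 0.001], [-1.0, -0.0, -0.0]]
ft_force: [-2.5, -0.8, 1.9]
width: 43.8
```

```bash
python3 -m pendant '[[0,0,-0.05,0,0,0,1],[0,0,-0.12,0,0,0,1],[0,0,-0.2,0,0,0,1],[0,0,-0.28,0,0,0,1],[0,0,-0.36,0,0,0,1],[0,0,-0.44,0,0,0,1],[0,0,-0.52,0,0,0,1],[0,0,-0.52,0,0,0,1]]' 15; python3 -c "
from h import *; s=sensors.sense(); print(s['ft_torque'],s['ft_force'],s['qpos'])"
```

```text
t: 56.25
tool_pos: [385.5, -259.7, 93.9]
tcp_rot: [[0.001, 0.728, 0.685], [-0.001, 0.685, -0.728], [-1.0, 0.0, 0.001]]
ft_force: [-0.9, -0.6, 2.4]
width: 43.3
[-0.20984336  0.2116667  -0.01699464] [-0.92580673 -0.63641787  2.36294275] [-8.37547976e-01 -1.07673992e-01  2.08687280e+00  1.05907002e-04
  1.16107989e+00 -2.14990402e-02]
```

Turned 47° so far. I continue to the end of travel, with a little overtravel.

```bash
for i in 1 2 3; do python3 -m pendant '[[0,0,-0.04,0,0,0,1],[0,0,-0.08,0,0,0,1],[0,0,-0.12,0,0,0,1],[0,0,-0.12,0,0,0,1]]' 15 | egrep 'tcp_rot|ft_f|width'; python3 -c "
from h import *; s=sensors.sense(); print(s['ft_torque'],np.degrees(np.arctan2(s['tcp_rot'][1,2],s['tcp_rot'][0,2])))"; done; python3 - <<'E'
from h import *
grab('wrist','w29'); grab('scene','s29'); crop('s29',120,140,300,340,3.5,'c_s29')
E
```

```text
tcp_rot: [[0.001, 0.843, 0.538], [-0.001, 0.538, -0.843], [-1.0, 0.0, 0.002]]
ft_force: [0.7, -1.1, 1.3]
width: 43.4
[-0.3337436   0.11458971 -0.05094061] -57.42842425899157
tcp_rot: [[0.002, 0.928, 0.372], [-0.001, 0.372, -0.928], [-1.0, 0.001, 0.002]]
ft_force: [2.1, -1.7, 2.6]
width: 43.5
[-0.33818631 -0.19814972  0.3226877 ] -68.16727847054787
tcp_rot: [[0.001, 0.982, 0.191], [-0.002, 0.191, -0.982], [-1.0, 0.001, 0.002]]
ft_force: [1.7, -2.7, 2.0]
width: 43.6
[-0.51128025 -0.13455007  0.20679711] -78.97513951675437
```

View pics/c_s29.png

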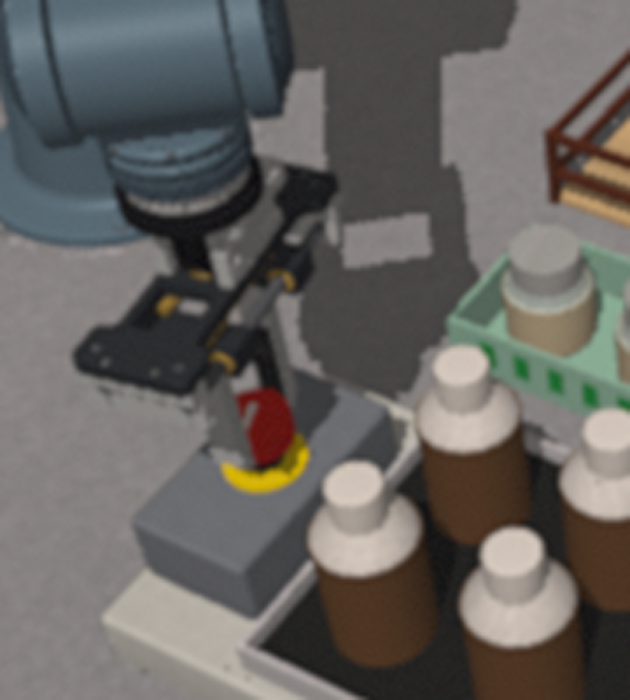

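Torque rose to 0.2–0.3 N m from 68° onward, against 0.05 N m while turning, so the end stop is reached. I release, lift away and check.

```bash
python3 -m pendant '[[0,0,0,0,0,0,0.3],[0,0,0,0,0,0,-0.3],[0,0,0,0,0,0,-0.4],[0,0,0,0,0,0,-0.4],[0,0,0,0,0,0.1,-0.4],[0,0,0,0,0,0.22,-0.4],[0,0,0,0,0,0.34,-0.4],[0,0,0,0,0,0.4,-0.4]]'; python3 -m pendant '[[0,0,0,0.1,0.12,0,-1],[0,0,0,0.1,0.24,0,-1],[0,0,0,0.1,0.36,0,-1],[0,0,0,0.1,0.48,0,-1],[0,0,0,0.1,0.6,0.05,-1],[0,0,0,0.1,0.7,0.05,-1],[0,0,0,0.1,0.7,0.05,-1],[0,0,0,0.1,0.7,0.05,-1]]'; python3 - <<'E'
from h import *
grab('scene','s30'); grab('top','t30'); crop('t30',340,170,480,370,4,'c_t30')
E
```

```text
t: 58.35
tool_pos: [386.0, -260.0, 257.8]
tcp_rot: [[0.003, 0.982, 0.188], [-0.003, 0.188, -0.982], [-1.0, 0.003, 0.004]]
ft_force: [0.1, -0.2, -0.4]
width: 66.1
t: 59.15
tool_pos: [424.6, 21.4, 273.1]
tcp_rot: [[-0.001, 0.982, 0.191], [-0.0, 0.191, -0.982], [-1.0, -0.001, -0.0]]
ft_force: [0.3, -0.3, -0.8]
width: 94.0
```

View pics/c_t30.png

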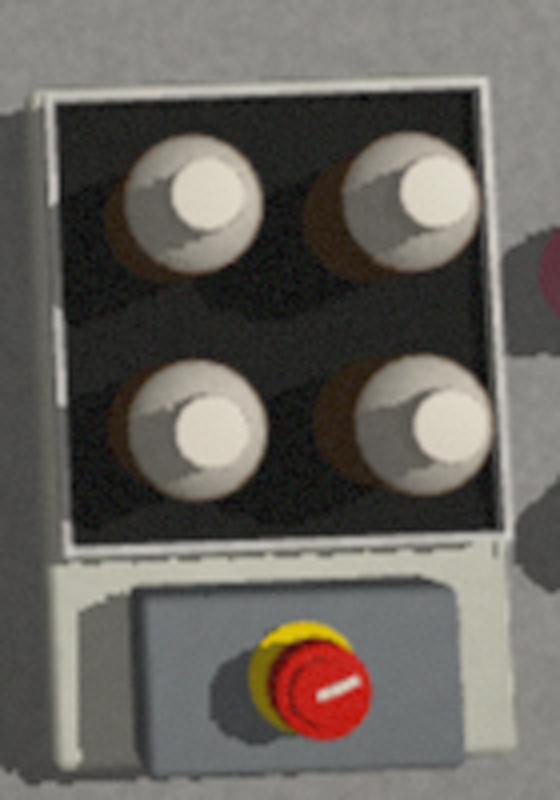

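View pics/s30.png

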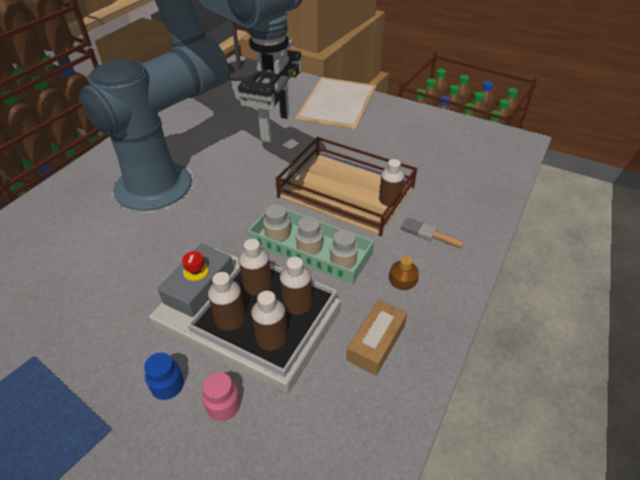

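The mark now points about 70° clockwise of straight up in the top view, against about 6° at the start. I measure the difference more precisely.

```bash
python3 - <<'E'
from h import *
def ang(s,u0,v0,u1,v1):
    im=cv2.imread(f'pics/{s}.png').astype(int)[v0:v1,u0:u1]
    m=im.min(2); hsvred=(im[...,2]>120)
    w=np.clip(m-60,0,None)*hsvred
    red=((im[...,2]>110)&(im[...,1]<70)).astype(np.uint8); 
    # restrict to hull of red
    pts=cv2.findNonZero(red); hull=cv2.convexHull(pts); mask=np.zeros(red.shape,np.uint8); cv2.fillConvexPoly(mask,hull,1); w=w*mask
    vv,uu=np.nonzero(w); ww=w[vv,uu].astype(float)
    P=np.array([atz(s,u+u0,v+v0,146)[:2] for u,v in zip(uu,vv)])
    c=np.average(P,axis=0,weights=ww); C=np.cov(P.T,aweights=ww); ev,e=np.linalg.eigh(C); d=e[:,1]
    print(s,len(ww),c,np.sqrt(ev),np.degrees(np.arctan2(d[1],d[0]))%180)
ang('top0',405,328,437,358); ang('t30',405,328,437,358)
ang('scene0',180,247,208,275); ang('s30',180,247,208,275)
E
```

```text
top0 52 [ 390.05719097 -260.76623866] [3.16802009 6.40724178] 174.41242665607956
t30 53 [ 386.36684683 -265.37698508] [2.54269596 6.10085468] 112.69764392234552
scene0 52 [ 390.0777369  -261.40749753] [4.66437173 6.80156078] 4.038058558568082
s30 54 [ 386.22511965 -265.70239251] [3.78732165 7.27475627] 104.21709491991807
```

Top says about 62° and scene about 80°. The small mark is too blurred for either to settle it, so I take a close wrist view in the pose I used before turning.

```bash
python3 -m pendant '[[0,0,0.09,0,-0.1,0,-0.4],[0,0,0.18,0,-0.2,0,-0.4],[0,0,0.27,0,-0.3,0,-0.4],[0,0,0.36,0,-0.4,0,-0.4],[0,0,0.45,-0.05,-0.5,0,-0.4],[0,0,0.54,-0.096,-0.6,0,-0.4],[0,0,0.63,-0.096,-0.7,0,-0.4],[0,0,0.72,-0.096,-0.7,0,-0.4]]'; python3 -m pendant '[[0,0,0.08,0,0,-0.1,-0.4],[0,0,0.157,0,0,-0.2,-0.4],[0,0,0.157,0,0,-0.3,-0.4],[0,0,0.157,0,0,-0.3,-0.4],[0,0,0.157,0,0,-0.3,-0.4]]'; python3 - <<'E'
from h import *
grab('wrist','w31'); crop('w31',180,120,460,320,2.8,'c_w31')
E
```

```text
t: 60.05
tool_pos: [384.3, -264.4, 272.7]
tcp_rot: [[-0.002, 0.301, 0.954], [0.0, 0.954, -0.301], [-1.0, -0.0, -0.002]]
ft_force: [-0.9, -0.0, -0.7]
width: 66.3
t: 60.55
tool_pos: [386.0, -260.2, 153.8]
tcp_rot: [[-0.001, 0.059, 0.998], [0.001, 0.998, -0.059], [-1.0, 0.001, -0.001]]
ft_force: [0.5, -0.6, -0.6]
width: 65.7
```

View pics/c_w31.png

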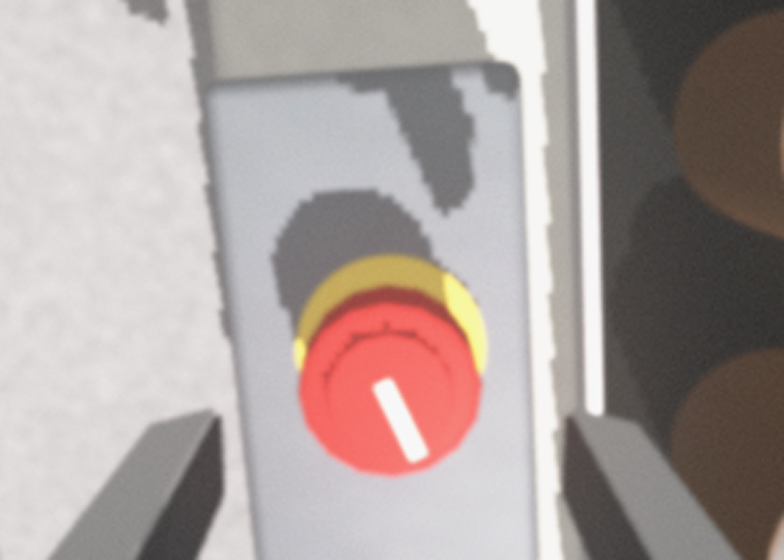

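```bash
python3 - <<'E'
from h import *
def ang(s):
    im=cv2.imread(f'pics/{s}.png').astype(int)[225:310,280:360]
    m=((im[...,2]>170)&(im[...,1]>150)).astype(np.uint8)
    n,l,st,c=cv2.connectedComponentsWithStats(m)
    for k in range(1,n):
        if st[k,4]>60: 
            vv,uu=np.nonzero(l==k); P=np.array([atz(s,u+280,v+225,146)[:2] for u,v in zip(uu,vv)])
            ev,e=np.linalg.eigh(np.cov(P.T)); d=e[:,1]; print(s,st[k],c[k],np.degrees(np.arctan2(d[1],d[0]))%180)
ang('w27');ang('w31')
for s,a,b in (('w27',(369,417),(463,428)),('w31',(385,380),(418,460))):
    p=[atz(s,180+x/2.8,120+y/2.8,146) for x,y in (a,b)]; d=p[1]-p[0]; print(s,np.degrees(np.arctan2(d[1],d[0])))
E
```

```text
w27 [   0    0   80   85 2866] [42.59385904 50.54466155] 56.82320473432334
w27 [ 31  39  36  13 321] [48.42056075 45.29906542] 172.7771945845798
w31 [   0    0   80   85 3332] [41.60444178 54.2379952 ] 27.969879437181476
w31 [ 33  30  21  31 286] [42.64335664 44.8006993 ] 111.95535633392365
w27 -6.918323241018526
w31 -71.8221853568645
```

The wrist view shows the mark going from -7° to about -68…-72° in world. If the mark lies along +x at zero, the head started at about 0.12 rad and is now at the 1.2 rad end (68.75°), which also fits the torque rise. To be sure, I regrip and try turning further.

```bash
python3 -m pendant '[[0,0,0,0,0.001,-0.06,-0.4],[0,0,0,0,0.001,-0.12,-0.4],[0,0,0,0,0.001,-0.15,-0.4],[0,0,0,0,0.001,-0.15,-0.4],[0,0,0,0,0.001,-0.15,0.3],[0,0,0,0,0.001,-0.15,1],[0,0,0,0,0.001,-0.15,1],[0,0,0,0,0.001,-0.15,1]]' 15; for i in 1 2 3 4; do python3 -m pendant '[[0,0,-0.03,0,0,0,1],[0,0,-0.06,0,0,0,1],[0,0,-0.06,0,0,0,1]]' 15 | egrep 'ft_f|width'; python3 -c "
from h import *; s=sensors.sense(); print(s['ft_torque'],np.degrees(np.arctan2(s['tcp_rot'][1,2],s['tcp_rot'][0,2])))"; done
```

```text
t: 61.4
tool_pos: [385.1, -259.5, 94.1]
tcp_rot: [[-0.004, 0.055, 0.998], [-0.001, 0.998, -0.055], [-1.0, -0.002, -0.004]]
ft_force: [-7.7, -1.8, 2.9]
width: 43.7
ft_force: [-9.2, -6.0, 2.6]
width: 43.4
[-1.11209917  1.87854885  0.41942252] -8.511294394922178
ft_force: [-8.1, -3.4, 2.6]
width: 43.9
[-0.73725665  1.65133456  0.39027276] -13.930260787242677
ft_force: [-7.3, -1.7, 2.8]
width: 43.5
[-0.43607869  1.55710623  0.37491794] -19.33714086606882
ft_force: [-6.2, -0.5, 2.1]
width: 43.9
[-0.20046505  1.24907606  0.37714967] -24.746090121333488
```

```bash
python3 -m pendant '[[0,0,0,0,0,0,0.3],[0,0,0,0,0,0,-0.3],[0,0,0,0,0,0,-0.4],[0,0,0,0,0,0,-0.4],[0,0,0.06,0,0,0.08,-0.4],[0,0,0.12,0,0,0.14,-0.4],[0,0,0.24,0,0,0.15,-0.4],[0,0,0.24,0,0,0.15,-0.4]]'; python3 - <<'E'
from h import *
grab('wrist','w32'); s='w32'; crop('w32',180,120,460,320,2.8,'c_w32')
for s in ('w31','w32'):
    im=cv2.imread(f'pics/{s}.png').astype(int)[225:310,280:360]
    m=((im[...,2]>170)&(im[...,1]>150)).astype(np.uint8)
    n,l,st,c=cv2.connectedComponentsWithStats(m)
    for k in range(1,n):
        if 60<st[k,4]<1000: 
            vv,uu=np.nonzero(l==k); P=np.array([atz(s,u+280,v+225,146)[:2] for u,v in zip(uu,vv)])
            ev,e=np.linalg.eigh(np.cov(P.T)); d=e[:,1]; print(s,st[k],c[k],np.degrees(np.arctan2(d[1],d[0]))%180)
E
```

```text
t: 63.4
tool_pos: [387.7, -259.7, 155.3]
tcp_rot: [[0.003, 0.053, 0.999], [-0.002, 0.999, -0.053], [-1.0, -0.002, 0.003]]
ft_force: [0.4, 0.1, -0.6]
width: 65.9
w31 [ 33  30  21  31 286] [42.64335664 44.8006993 ] 111.95535633392365
w32 [ 30  30  20  30 276] [39.69565217 44.31884058] 111.52730344604859
```

View pics/c_w32.png

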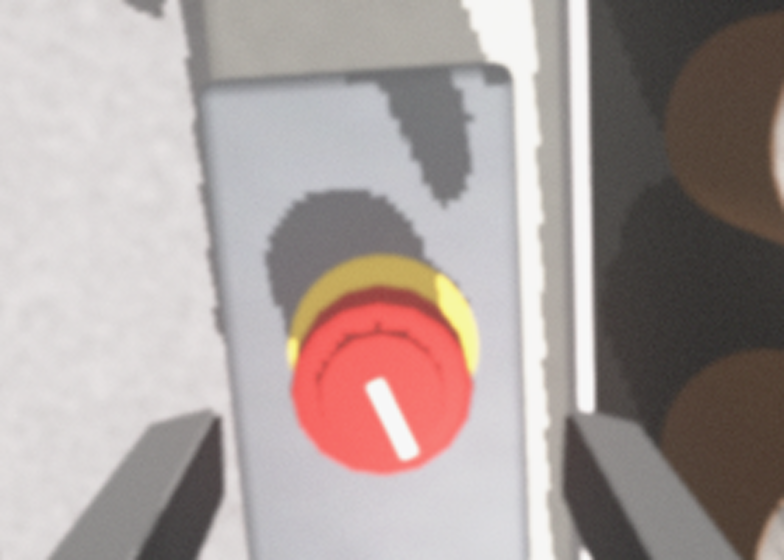

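The mark stayed put through another 21° of tool turn (111.5° against 112.0°), so the head is at its hard end. I retreat and make a last check.

```bash
python3 -m pendant '[[0,0,0,0,0,0.1,-0.4],[0,0,0,0,0,0.2,-0.4],[0,0,0,0,0.1,0.3,-0.4],[0,0,0,0.1,0.22,0.3,-0.4],[0,0,0,0.1,0.34,0.3,-0.4],[0,0,0,0.1,0.46,0.3,-0.4],[0,0,0,0.1,0.58,0.3,-0.4],[0,0,0,0.1,0.7,0.3,-0.4]]'; python3 -m pendant '[[0,0,0,0,0.1,0,-0.4],[0,0,0,0,0.2,0,-0.4],[0,0,0,0,0.3,0,-0.4],[0,0,0,0,0.3,0,-0.4],[0,0,0,0,0.3,0,-0.4],[0,0,0,0,0.3,0,-0.4],[0,0,0,0,0.3,0,-0.4],[0,0,0,0,0.3,0,-0.4]]'; python3 - <<'E'
from h import *
grab('scene','s33'); grab('top','t33')
E
```

```text
t: 64.25
tool_pos: [426.5, 17.5, 273.6]
tcp_rot: [[0.001, 0.057, 0.998], [0.0, 0.998, -0.057], [-1.0, 0.0, 0.001]]
ft_force: [1.1, 1.0, 0.4]
width: 65.8
t: 65.05
tool_pos: [426.9, 134.5, 273.5]
tcp_rot: [[0.0, 0.058, 0.998], [-0.0, 0.998, -0.058], [-1.0, -0.0, 0.0]]
ft_force: [0.2, -0.3, 0.1]
width: 65.8
```

View pics/s33.png

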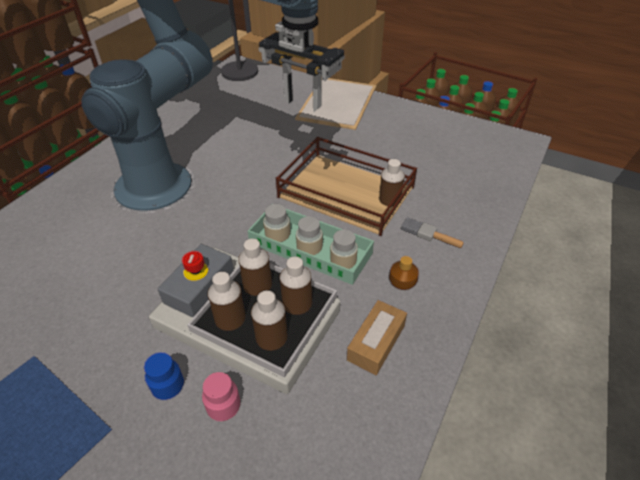

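View pics/t33.png

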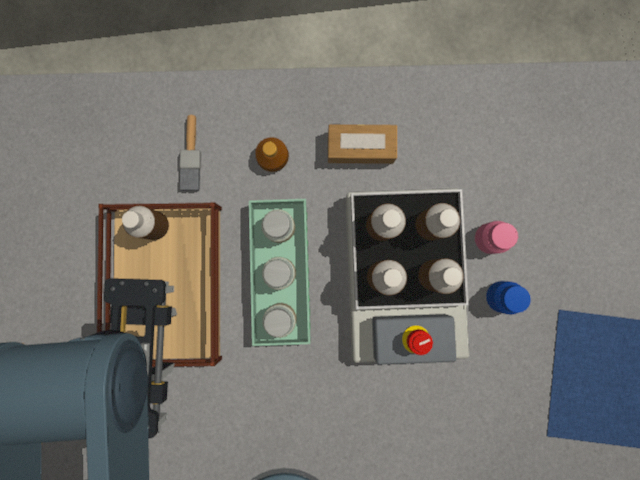

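Everything is in place: four bottles on the platform (around (387,220), (441,220), (388,278), (444,276) in the top view), three jars in the basket, and the spare in the crate. The burner, brush and carton sit at the same pixels as at the start. I hand the job in.

```bash
python3 -c "
from workcell import ticket; print(ticket.close_job())"
```

```text
the job is handed in; nothing more can be done
None
```

The load is changed and the job was handed in at about 65 s; no verdict was reported.

- **Stop press:** I pressed the head 8 mm to its hard end (about 23 N) and let it up before moving anything.
- **Jars and bottles:** All three jars stand upright in the green basket. Four bottles stand upright on the platform, and the one spare is still in the crate.
- **Reset:** I turned the head clockwise until the turning torque rose to 0.2–0.4 N m. A second grasp turned another 21° without moving the mark, so it is at its hard end.

**Last checks:** The final scene and top pictures show all seven pieces upright. The burner, brush and carton are where they started.

**Disagreements:**
- **Finger tips:** They act 25–30 mm behind the stated tool point. I found this while pressing the stop and corrected every grasp for it.
- **Head turn:** Marker readings ranged from 61° to 80°, with the close wrist views at 61–65°. The full travel is 68.75°. The difference fits a starting offset of about 0.1 rad, and the second-grasp test is why I trust the result.
- **Spare bottle:** It was knocked a few centimetres inside the crate during the run and stayed upright, so I left it as the spare.

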